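# Feed the mortar prism into the bench press with the push stick

### The job

Pick the broken stump of the last test off the press's loading apron and set it down gently on the bench clear of the press; then gently lay the whole mortar prism (the bar, not the cube or the cylinder) on the apron, lengthwise in line with the guide channel, and let go. Hold the wooden push stick by its grip and push the prism with it through the channel until it is fully home against the end stop; nothing of the gripper may touch the prism once it enters the channel. Finally draw the stick out and lay it on the bench clear of the press, leaving the other things on the bench where they are.

Things in the scene. Friction and masses are not known exactly. Their poses are not given: they have to be found in the camera images.
- mouth (a point): Mouth of the bench press's guide channel: the point on the floor's centre line where the parallel walls begin. x = feed direction (level, into the press), z up. From here to the end stop (x = 0 to 110 mm) the channel is 34 mm wide between strips 10 mm high. Floor and apron are one level steel plate, 40 mm above the bench. The press is fixed.
- apron (a point): Middle of the open loading apron, on its surface, 88 mm before the mouth; axes as the mouth. Seen from the mouth the apron spans x = -140 to 0, y = -60 to 60 mm, with no walls except two flared lead-in strips, 10 mm high, starting at x = -38 mm (about 62 mm apart) and narrowing to 34 mm apart at x = 0.
- home (a point): Where the prism's centre is when fully home: 75 mm past the mouth, 15 mm above the channel floor; axes as the mouth. The prism then touches the end stop, a 30 mm high block whose face is 110 mm past the mouth.
- crosshead (a point): Middle of the underside of the press's blue crosshead, 75 mm past the mouth, 115 mm above the channel floor; axes as the mouth. It is 60 mm along x, 200 mm along y, its top cap reaches 225 mm above the bench; two steel columns 24 mm thick carry it at y = +-82 mm. The upper platen (50 mm along x, 60 mm along y) hangs below it, 47 mm over the channel floor. The base is 34 mm high, y = +-100 mm, from 20 to 170 mm past the mouth.
- prism_center (a point): Centre of the whole mortar prism: a grey bar 70 x 30 x 30 mm, about 140 g (varies), lying on the bench; x = its 70 mm length, z up. It is the only bar-shaped specimen.
- stick_grip (a point): Grip of the light wooden push stick (about 100 g): a bar 200 x 24 mm, 14 mm high, lying on the bench, with an upright grip block 45 mm long (x), 20 mm wide (y), rising to 66 mm above the bar's underside. This point is in the block's middle, 46 mm above the bar's underside. x = along the bar to its front end, 150 mm ahead (the rear end is 50 mm behind); z up.
- stick_tip (a point): Middle of the front end face of the push stick's bar, 7 mm above its underside; axes as stick_grip.
- stump_center (a point): Middle of the broken stump left on the apron from the last test: mortar, about 36 x 30 x 30 mm, 60 g; x = its length towards the broken, slanting end; the sides across y are flat, parallel and 30 mm apart; z up. It lies flat, its underside 15 mm below this point.
- cube: Bystander, leave alone: 40 mm mortar cube; origin at its underside.
- core: Bystander, leave alone: upright mortar cylinder, 34 mm across, 55 mm tall; origin at its underside.
- weight: Bystander, leave alone: knobbed steel weight, 48 mm across, 58 mm tall; origin at its underside.
- brush: Bystander, leave alone: hand brush lying flat; origin at its underside.
- wrench: Bystander, leave alone: wrench lying flat; origin at its underside.
- oil: Bystander, leave alone: white bottle with black cap, 56 mm across, 130 mm tall; origin at its underside.
Not all that is in view belongs to the job. Leave any orange, purple or turquoise look-alike of the part that bears prism_center alone.

How it is judged (in metres and radians):
On the way, in this order (a step that is already met when the one before it is completed fails the run):
1. the broken stump lies on the bench, clear of the press and not held (height (world z) of stump_center below 0.03 m and contact force between stump and press below 0.05 N and contact force between stump and the fingers below 0.05 N), for 0.2 s.
2. the prism lies on the loading apron, lengthwise in line with the channel (within 20 degrees), not held (x of prism_center in the frame of mouth between -0.125 and -0.045 m and y of prism_center in the frame of mouth between -0.025 and 0.025 m and z of prism_center in the frame of mouth between 0.011 and 0.019 m and angle between the x axis of prism_center and the x axis of mouth, either way round below 0.35 rad and contact force between prism and the fingers below 0.05 N), for 0.2 s.
3. the stick is pushing the prism in the channel (x of prism_center in the frame of mouth above 0.005 m and z of prism_center in the frame of mouth below 0.02 m and contact force between prism and stick above 0.1 N and contact force between stick and the fingers above 0.5 N and contact force between prism and the fingers below 0.05 N), for 0.1 s.
4. the prism is fully home against the end stop (x of prism_center in the frame of mouth between 0.071 and 0.079 m and y of prism_center in the frame of mouth between -0.004 and 0.004 m and z of prism_center in the frame of mouth between 0.011 and 0.019 m and angle between the x axis of prism_center and the x axis of mouth, either way round below 0.08 rad), for 0.1 s.
At the end, for the whole second after the job is handed in: The prism lies in the channel fully home (its centre within 4 mm of the home point along the channel and across it, flat on the floor), the broken stump lies on the bench, not touching the press, and the push stick lies at rest on the bench, not touching the press (all of step 1 and all of step 4 and height (world z) of stick_tip below 0.03 m and height (world z) of stick_grip below 0.06 m and contact force between stick and press below 0.05 N and linear speed of each of stick, prism below 0.02 m/s).
It fails at once if the gripper or arm touches the prism once its front end is in the channel (x of prism_center in the frame of mouth above -0.03 m and z of prism_center in the frame of mouth below 0.05 m and y of prism_center in the frame of mouth between -0.03 and 0.03 m and (contact force between prism and the fingers above 0.3 N or contact force between prism and the arm above 0.3 N)).
It fails at once if the stump or the prism is dropped or flung (moves faster than 0.75 m/s while not held) ((linear speed of stump above 0.75 m/s and contact force between stump and the fingers below 0.05 N) or (linear speed of prism above 0.75 m/s and contact force between prism and the fingers below 0.05 N)).
It fails at once if another thing on the bench is shifted by more than 30 mm (distance of any of cube, core, weight, brush, wrench, oil from where it was at the start of the episode above 0.03 m).
It also fails if it takes over 72 s, if anything falls off the work surface, if the arm or the gripper's body presses on something with over 40 N, if the wrist force passes 120 N, or if a joint passes its speed limit or range.

### The arm

A 6-joint arm with a two-finger parallel gripper is mounted at the origin on the work surface. World frame = base frame: x ahead of the robot, y to its left, z up, the work surface at z = 0. Lengths are in m, angles in degrees, forces in N, time in s.
With the tool pointing down it reaches from about 0.35 to 0.875 m from the base axis. Payload 4.2 kg.
Tool frame: the origin (TCP) lies midway between the tips of the shut fingers; the grasp point (between the pads) lies 19 mm behind it; z points along the fingers, y is the direction in which the jaws open and shut (so a half turn about z gives the same grasp; the last joint's range is limited). The gripper opens to 87 mm and grips with 3 to 60 N. Pads are 19 mm wide; open, the fingers measure 117 mm over their backs; the gripper's body (75 mm by 190 mm) begins 51 mm behind the grasp point.
Start: joints at [-54.912, 22.042, 0.453, 0, -68.411, -14.817], TCP at [0.217, -0.586, 0.223] pointing down, gripper open.
Joint ranges: [-179.83, 179.83], [-69.29, 118.12], [-61.27, 80.66], [-181.25, 117.63], [-171.15, -9.14], [-177.46, 177.46]. Speed limits (degrees/s): [159.86, 159.86, 180, 180, 180, 180].

### API

Orientations are given as a 3x3 rotation matrix whose columns are the frame's x, y, z axes.
In Python, from station import sense, capture, get_calibration, finish_job, spot_in, spot_point gives the robot as it stands.
- The arm moves only by the shell command python3 -m inch 'ROWS'. ROWS is JSON, a list of rows, each an object with "fingers": the finger opening in cm, from 0 to 8.7; "delta_pos": the shift along the tool's x, y, z in cm, a list of three; "spin": the turn about the tool's z in degrees. In form: [{"fingers": fingers, "delta_pos": [dx, dy, dz], "spin": spin}, ...]. A call has 1 to 20 rows; each row is the pose to reach, as a shift and turn from the pose commanded when the call began, along the tool's axes at that moment; what a row does not reach only later rows make up. A row lasts 1/10 s, in which the tool goes at most 50 mm and 8.59 degrees, less where a joint would pass 70% of its speed; a pose out of reach is approached as far as the arm can. A call with a gripper value outside its range is refused whole. The fingers move at their own pace and stop on an object; the grip force is fixed at half the most. Time passes only in rows, so rows that repeat a pose let the fingers close. It gives the time, the measured TCP pose, the force and the opening at its end, in the units of the state.
- sense(): the state, without advancing time (a new reading comes with each control period).
- capture(name): name is "scene" or "top"; returns the picture (420x560x3 uint8, red, green, blue); there is no depth.
- get_calibration(name): a dict with "K" (3x3 intrinsics, pixels), "T" (4x4, takes a point from camera to world coordinates). Camera axes: x right, y up, looking along -z (the intrinsics and any distortion apply to the point x, -y, -z); pixel columns grow to the right and rows downward; lengths in m; the calibration is good to about 2 mm. A picture is of the moment at which its call begins. get_calibration takes no time and is no camera call.
- finish_job(): hands the job in, once; it reports no verdict.
Trained networks look in the newest picture that a camera, given by its name, has taken for a name from the list of things; names that differ only in an ending like _2 or _b are one class to them, and where a whole thing is asked for, a point or a joint stands for the part that bears it (a point fixed in the world has none). Each returns a list of dicts, best first, with "conf" (0 to 1); they miss things now and then, are a little off and sometimes report something else, mostly with a low value. They report only what shows in the picture. A call takes as long as a camera call. They do not tell look-alikes from the thing itself.
- spot_in(camera, target): "extent" ([left, top, right, bottom] as shares, 0 to 1, of the picture: columns of its width, rows of its height, round what is visible of it).
- spot_point(camera, target): "location" ([column, row] as shares, 0 to 1, of the picture: columns of its width, rows of its height: a listed point, or the origin of a listed thing).
The state is a dict: "time_s": time; "joints": joint angles; "joint_velocities": joint speeds; "effort": joint torques, N m; "tcp_pos": TCP position; "ee_rot": TCP orientation; "wrist_force": force on the tool from outside, world axes, zero at the start; "moment": the same for the moment, N m; "gripper_width": opening from 0.0 (shut) to 1.0 (fully open).
Only numpy, scipy, OpenCV 4.12 (cv2) and the standard library are available. Lean on these libraries where they do the work, as an engineer would, in place of code of your own. Each camera call takes 0.05 s, during which the arm holds its last target.

## Working session

There is one attempt and no reset: what is moved stays moved. The work goes in short steps, Python scripts to look and compute and a shell command to move; the robot and the scene stay as the last step left them, time stands still between calls to the robot, and variables do not carry over. Pictures are saved under pics/ and viewed, and the job is handed in when it is done.

```bash
ls; mkdir -p pics; python3 - <<'E'
from station import *
import cv2
for n in ("scene","top"):
    im=capture(n); cv2.imwrite(f"pics/{n}0.png",cv2.cvtColor(im,cv2.COLOR_RGB2BGR))
    c=get_calibration(n); print(n,c)
s=sense(); print(s)
E
```

```text
pics
scene {'K': array([[420.15250417,   0.        , 282.52931695],
       [  0.        , 420.15250417, 204.13854215],
       [  0.        ,   0.        ,   1.        ]]), 'T': array([[ 0.80144547, -0.41661713,  0.42908662,  0.9185618 ],
       [ 0.59796902,  0.57124151, -0.56224211, -0.57094965],
       [-0.0108724 ,  0.7071869 ,  0.70694306,  0.84460415],
       [ 0.        ,  0.        ,  0.        ,  1.        ]])}
top {'K': array([[444.81802006,   0.        , 283.2624993 ],
       [  0.        , 444.81802006, 203.79938386],
       [  0.        ,   0.        ,   1.        ]]), 'T': array([[ 7.96440681e-03,  9.82350802e-01, -1.86878222e-01,
         1.78009547e-01],
       [-9.99966962e-01,  8.12790681e-03,  1.08691573e-04,
        -6.74551257e-03],
       [ 1.62570203e-03,  1.86871183e-01,  9.82383081e-01,
         1.54590088e+00],
       [ 0.00000000e+00,  0.00000000e+00,  0.00000000e+00,
         1.00000000e+00]])}
{'time_s': 0.1, 'joints': array([-5.49105032e+01,  2.20871418e+01,  3.89166366e-01, -2.45559210e-02,
       -6.84122547e+01, -1.48152285e+01]), 'joint_velocities': array([-0.04610481, -0.02060192,  0.19534647,  0.16030844,  0.04349031,
       -0.09232693]), 'effort': array([-3.05931308e-04, -3.91689706e+01,  1.87934893e+01,  4.23190981e+00,
        1.34463591e-02, -7.43085388e-05]), 'tcp_pos': array([ 0.21638885, -0.58578073,  0.22157333]), 'ee_rot': array([[-9.38099370e-01, -3.46365361e-01, -7.79842176e-04],
       [-3.46366222e-01,  9.38097643e-01,  1.80328650e-03],
       [ 1.06972129e-04,  1.96177291e-03, -9.99998070e-01]]), 'wrist_force': array([-0.38730281,  0.04021601,  0.54088942]), 'moment': array([-0.0303634 , -0.01332547, -0.01327922]), 'gripper_width': 1.0003404855778175}
```

View pics/scene0.png

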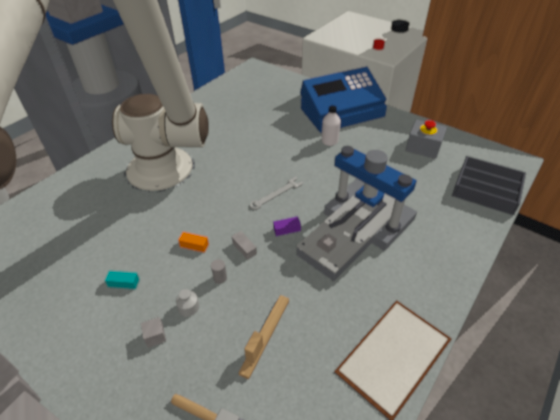

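View pics/top0.png

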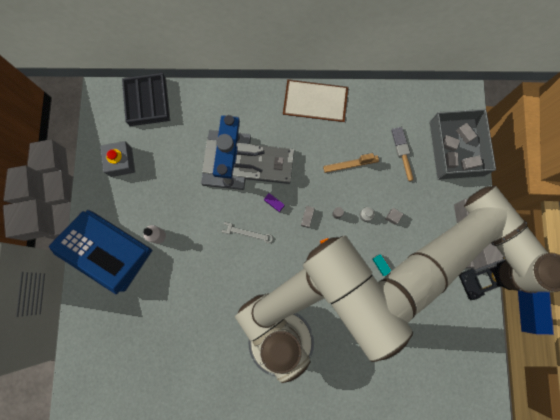

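```bash
cat > h.py <<'E'
import numpy as np,cv2
from station import *
def cam(n):
    c=get_calibration(n);return c["K"],c["T"]
def ray(n,u,v):
    K,T=cam(n); d=np.linalg.inv(K)@[u,v,1]; d=T[:3,:3]@[d[0],-d[1],-d[2]]
    return T[:3,3],d/np.linalg.norm(d)
def atz(n,u,v,z):
    o,d=ray(n,u,v); return o+d*(z-o[2])/d[2]
def proj(n,p):
    K,T=cam(n); q=T[:3,:3].T@(np.array(p)-T[:3,3]); q=K@[q[0],-q[1],-q[2]]; return q[:2]/q[2]
def tri(a,b):
    (o1,d1),(o2,d2)=ray("scene",*a),ray("top",*b)
    A=np.c_[d1,-d2]; t=np.linalg.lstsq(A,o2-o1,rcond=None)[0]
    p,q=o1+d1*t[0],o2+d2*t[1]; return (p+q)/2,np.linalg.norm(p-q)
E
python3 - <<'E'
from h import *
for t in "mouth apron home crosshead prism_center stick_grip stick_tip stump_center".split():
    for n in ("scene","top"):
        r=spot_point(n,t); print(t,n,[(round(x["conf"],2),[round(x["location"][0]*560,1),round(x["location"][1]*420,1)]) for x in r[:4]])
E
```

```text
mouth scene [(0.68, [349.5, 223.3])]
mouth top []
apron scene [(0.76, [327.7, 246.1]), (0.34, [348.3, 226.2])]
apron top [(0.73, [225.3, 149.4]), (0.58, [276.3, 163.2])]
home scene [(0.86, [365.8, 201.8]), (0.69, [326.7, 242.5])]
home top [(0.88, [230.5, 157.5])]
crosshead scene [(0.73, [370.5, 178.0])]
crosshead top [(0.84, [226.8, 149.1])]
prism_center scene [(0.89, [241.2, 243.9]), (0.85, [196.0, 240.3]), (0.58, [121.0, 277.1]), (0.21, [324.2, 241.6])]
prism_center top [(0.68, [306.0, 213.4]), (0.61, [381.2, 265.5]), (0.6, [328.7, 248.2]), (0.59, [270.3, 198.2])]
stick_grip scene [(0.75, [253.2, 344.1]), (0.73, [327.8, 141.9]), (0.24, [154.5, 335.7])]
stick_grip top [(0.62, [365.9, 160.6]), (0.52, [391.4, 219.9])]
stick_tip scene [(0.82, [285.2, 297.4]), (0.31, [188.1, 307.5])]
stick_tip top [(0.69, [323.8, 170.9])]
stump_center scene [(0.67, [324.9, 240.5])]
stump_center top [(0.41, [279.0, 166.8]), (0.17, [277.3, 163.7])]
```

Scene: press with the dark apron at about (330,240), stump on it at (326,241), stick at (262,335) and the grey bar at (244,245). The bars are grey (244,245), purple (287,226), orange (193,242) and turquoise (122,280). Only the grey one fits, and the cube at (152,330) and the cylinder at (218,270) are not bars. I'll check enlarged crops to confirm.

```bash
python3 - <<'E'
import cv2
a=cv2.imread("pics/scene0.png"); b=cv2.imread("pics/top0.png")
cv2.imwrite("pics/c1.png",cv2.resize(a[140:290,215:415],None,fx=4,fy=4,interpolation=cv2.INTER_CUBIC))
cv2.imwrite("pics/c2.png",cv2.resize(b[105:235,200:330],None,fx=4.6,fy=4.6,interpolation=cv2.INTER_CUBIC)[:600])
c=cv2.resize(b[130:200,310:440],None,fx=4,fy=4,interpolation=cv2.INTER_CUBIC)
d=cv2.resize(a[280:390,220:320],None,fx=4,fy=4,interpolation=cv2.INTER_CUBIC)
cv2.imwrite("pics/c3.png",c);cv2.imwrite("pics/c4.png",d)
E
```

```text
(no output)
```

View pics/c1.png

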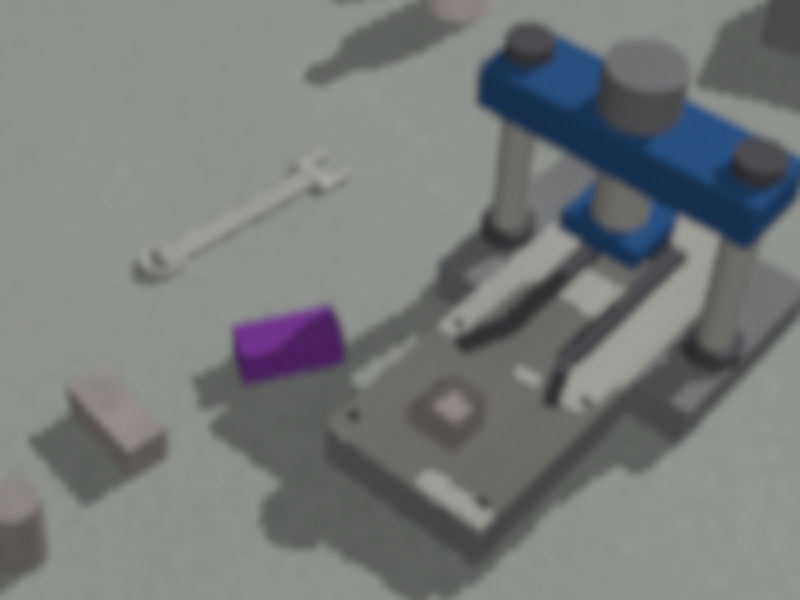

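View pics/c2.png

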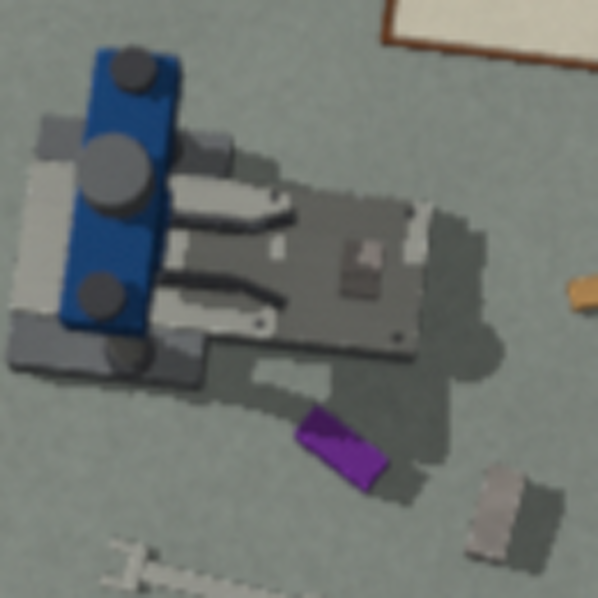

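View pics/c3.png

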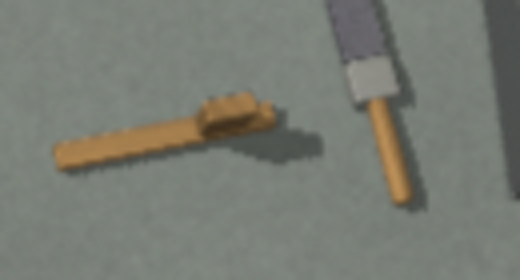

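View pics/c4.png

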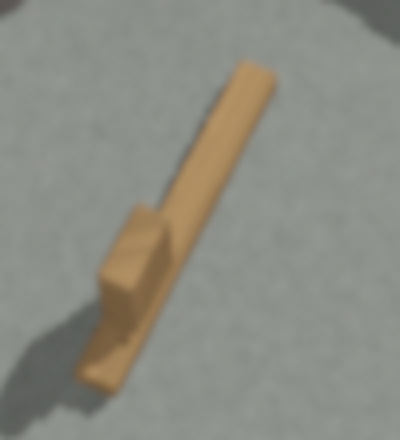

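```bash
cat > fitpress.py <<'E'
from h import *
from scipy.optimize import least_squares
S=lambda u,v:(215+u/4,140+v/4)
P=lambda u,v:(200+u/4.6,105+v/4.6)
obs=[("scene",S(332,435),(-.14,.06,0)),("scene",S(484,528),(-.14,-.06,0)),
("scene",S(480,97),(.045,.1,.115)),("scene",S(742,246),(.045,-.1,.115)),
("top",P(432,205),(-.14,-.06,0)),("top",P(415,350),(-.14,.06,0))]
def W(q,p):
    c,s=np.cos(q[2]),np.sin(q[2]); return np.array([q[0]+c*p[0]-s*p[1],q[1]+s*p[0]+c*p[1],.04+p[2]])
f=lambda q:np.concatenate([proj(n,W(q,p))-uv for n,uv,p in obs])
if __name__=="__main__":
    r=least_squares(f,[.56,.0,1.5]); q=r.x; print(q,np.degrees(q[2])); print(r.fun.reshape(-1,2).round(1))
    np.save("press.npy",q)
    segs=[((-.14,.06,0),(-.14,-.06,0)),((-.14,.06,0),(0,.06,0)),((-.14,-.06,0),(0,-.06,0)),
    ((-.038,.031,.01),(0,.017,.01)),((0,.017,.01),(.11,.017,.01)),((-.038,-.031,.01),(0,-.017,.01)),((0,-.017,.01),(.11,-.017,.01)),
    ((.02,.1,-.006),(.17,.1,-.006)),((.02,-.1,-.006),(.17,-.1,-.006)),((.02,.1,-.006),(.02,-.1,-.006)),((.045,.1,.115),(.045,-.1,.115)),((.105,.1,.115),(.105,-.1,.115))]
    for n,b,k in(("scene",(215,415,140,290),4),("top",(200,330,105,235),4.6)):
        im=cv2.imread(f"pics/{n}0.png")[b[2]:b[3],b[0]:b[1]]; im=cv2.resize(im,None,fx=k,fy=k,interpolation=cv2.INTER_CUBIC)
        for a,c in segs:
            pa,pc=[tuple(int(round(t)) for t in (proj(n,W(q,x))+.0-[b[0],b[2]])*k) for x in(a,c)]
            cv2.line(im,pa,pc,(0,255,0),1)
        cv2.imwrite(f"pics/fit_{n}.png",im)
E
python3 fitpress.py
```

```text
[0.61772356 0.10727553 1.48275137] 84.95539558696218
[[-1.2 -2.8]
 [ 0.1  0.3]
 [-2.4  2.3]
 [ 1.3  1.6]
 [-1.5 -1.5]
 [-1.  -0.2]]
```

View pics/fit_scene.png

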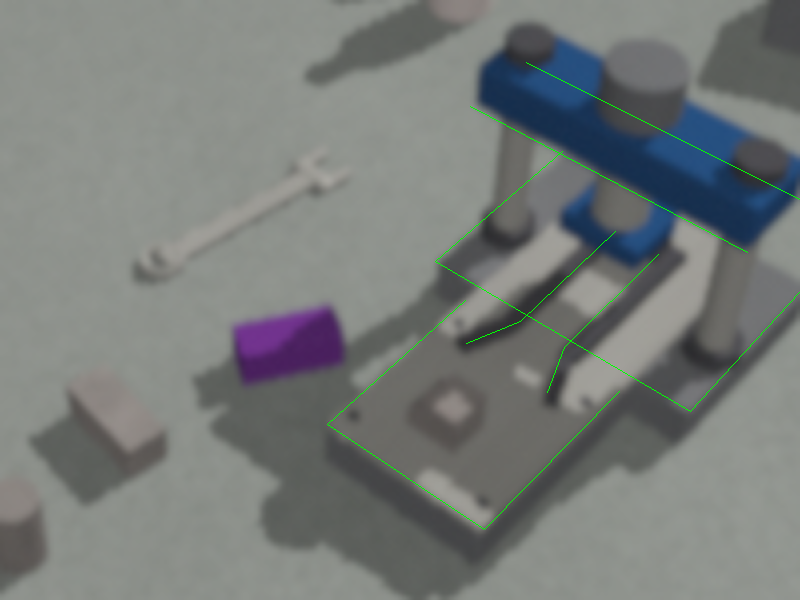

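View pics/fit_top.png

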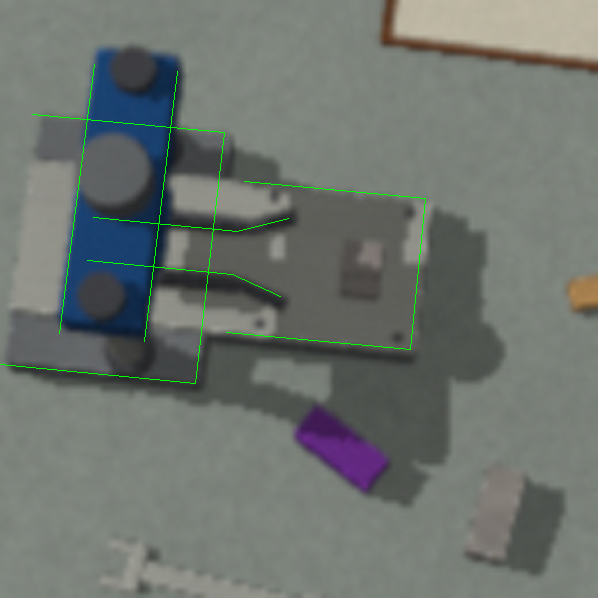

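```bash
python3 - <<'E'
import cv2
b=cv2.imread("pics/top0.png")
cv2.imwrite("pics/c5.png",cv2.resize(b[125:195,198:298],None,fx=8,fy=8,interpolation=cv2.INTER_CUBIC))
E
```

```text
(no output)
```

View pics/c5.png

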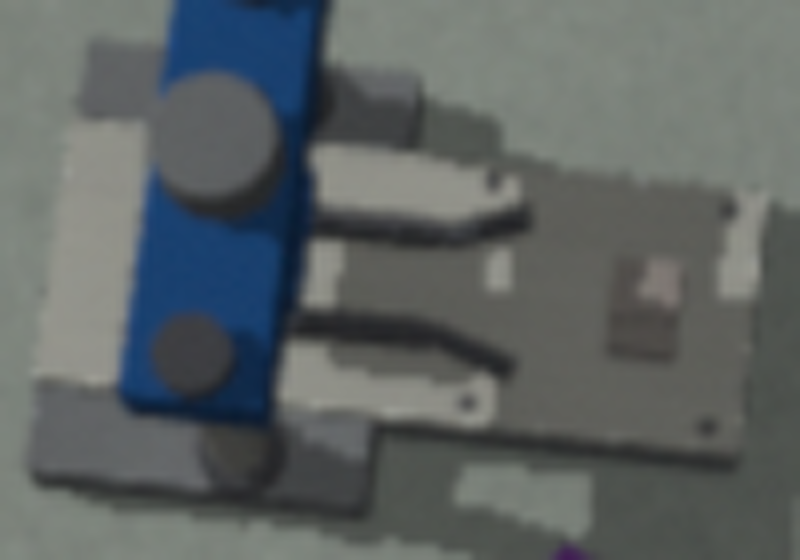

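```bash
cat > fitpress2.py <<'E'
from fitpress import *
Q=lambda u,v:(198+u/8,125+v/8)
obs=[("scene",S(332,435),(-.14,.06,0)),("scene",S(484,528),(-.14,-.06,0)),
("scene",S(480,97),(.045,.1,.115)),("scene",S(742,246),(.045,-.1,.115)),("scene",S(440,268),(.02,.1,-.006)),("scene",S(688,418),(.02,-.1,-.006)),
("scene",S(462,342),(-.038,.031,.01)),("scene",S(548,398),(-.038,-.031,.01)),
("top",Q(770,195),(-.14,-.06,0)),("top",Q(745,450),(-.14,.06,0)),("top",Q(420,75),(.02,-.1,-.006)),("top",Q(376,502),(.02,.1,-.006)),
("top",Q(522,226),(-.038,-.031,.01)),("top",Q(505,358),(-.038,.031,.01)),("top",Q(455,244),(0,-.017,.01)),("top",Q(425,322),(0,.017,.01))]
def f(q):
    o={"scene":q[3:5],"top":q[5:7]}
    return np.concatenate([np.concatenate([proj(n,W(q,p))+o[n]-uv for n,uv,p in obs]),q[3:]*.7])
r=least_squares(f,[.56,.0,1.5,0,0,0,0],loss="soft_l1"); q=r.x
print(q.round(4),np.degrees(q[2])); print(f(q)[:-4].reshape(-1,2).round(1))
for n in("scene","top"):
    ob=[o for o in obs if o[0]==n]
    g=lambda q:np.concatenate([proj(n,W(q,p))-uv for n,uv,p in ob])
    r1=least_squares(g,[.56,.0,1.5],loss="soft_l1");print(n,r1.x,np.degrees(r1.x[2]),r1.cost)
np.save("press.npy",q)
for p in [(0,0,0),(-.088,0,0),(.075,0,.015)]: print(p,W(q,p))
E
python3 fitpress2.py
```

```text
[0.6175 0.1051 1.4758 0.7858 0.0211 0.9245 0.3722] 84.55776102594865
[[-1.2 -2.6]
 [-0.1  0.8]
 [-1.9  2.7]
 [ 1.6  2.3]
 [-0.8 -1.3]
 [ 0.6 -0.9]
 [ 1.3  0.7]
 [-0.1 -0.9]
 [-0.2 -0.6]
 [-0.5  0.4]
 [-0.1 -0.3]
 [-1.3  0.8]
 [ 1.  -0.4]
 [ 1.1  0.2]
 [-1.9  0.1]
 [ 0.7 -0.3]]
scene [0.61917845 0.1065843  1.47329695] 84.41369700482237 10.773707409309395
top [0.61605822 0.10146592 1.47725693] 84.64058713063854 3.789676128480608
(0, 0, 0) [0.6175136  0.10507389 0.04      ]
(-0.088, 0, 0) [0.60916748 0.01747057 0.04      ]
(0.075, 0, 0.015) [0.62462677 0.17973582 0.055     ]
```

```bash
python3 - <<'E'
import cv2,numpy as np
a=cv2.imread("pics/scene0.png"); b=cv2.imread("pics/top0.png")
def g(x): return np.clip((x.astype(float)/255)**.6*255*1.2,0,255).astype('uint8')
A=cv2.resize(g(a[222:258,300:350]),(500,360),interpolation=cv2.INTER_CUBIC)
B=cv2.resize(g(b[150:180,268:293]),(300,360),interpolation=cv2.INTER_CUBIC)
cv2.imwrite("pics/c6.png",np.hstack([A,B]))
A=cv2.resize(g(a[228:264,225:262]),(370,360),interpolation=cv2.INTER_CUBIC)
B=cv2.resize(g(b[198:234,292:327]),(350,360),interpolation=cv2.INTER_CUBIC)
cv2.imwrite("pics/c7.png",np.hstack([A,B]))
E
```

```text
(no output)
```

View pics/c6.png

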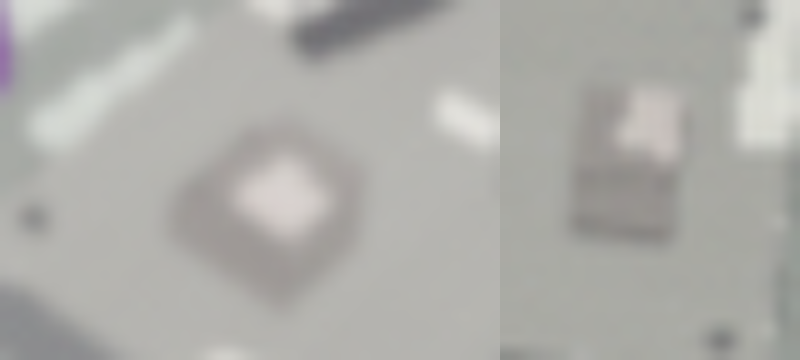

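View pics/c7.png

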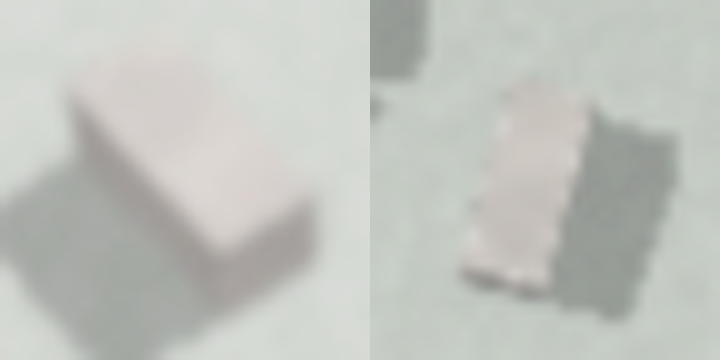

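```bash
python3 - <<'E'
from h import *
T=lambda u,v:(292+(u-370)/10,198+v/10)
S=lambda u,v:(225+u/10,228+v/10)
for nm,n,f,pts in(("prism","top",T,[(512,80),(597,100),(550,280),(465,262)]),("prism","scene",S,[(70,85),(155,45),(315,195),(215,250)])):
    w=np.array([atz(n,*f(*p),.03) for p in pts]); print(n,w.round(4).tolist(),w.mean(0).round(4))
    for i in range(4): d=w[(i+1)%4]-w[i]; print(np.linalg.norm(d).round(4),np.degrees(np.arctan2(d[1],d[0])).round(1))
print("tri prism",tri((241.2,243.9),(306,213.4)),"bottom corner",atz("scene",*S(215,308),0),atz("scene",*S(215,250),.03))
st=lambda u,v:(268+(u-500)/12,150+v/12)
print("stump top view: back",atz("top",*st(587,86),.07),atz("top",*st(690,89),.07)," front",atz("top",*st(573,236),.04),atz("top",*st(672,242),.04))
ss=lambda u,v:(300+u/10,222+v/10)
print("scene: left",atz("scene",*ss(168,225),.04),"near",atz("scene",*ss(282,312),.04),"right bottom",atz("scene",*ss(355,245),.04),"right top",atz("scene",*ss(362,170),.07),"far",atz("scene",*ss(282,118),.07))
print(tri((324.9,240.5),(279,165)))
# stick
c3=lambda u,v:(310+u/4,130+v/4); c4=lambda u,v:(220+u/4,280+v/4)
print("tip",atz("top",*c3(57,158),.010),atz("scene",*c4(260,75),.010), tri((285.2,297.4),(323.8,170.9)))
print("tipcorners top",[atz("top",*c3(*p),.014).round(4).tolist() for p in[(54,145),(56,168)]],"scene",[atz("scene",*c4(*p),.014).round(4).tolist() for p in[(245,62),(277,80)]])
print("rear",[atz("scene",*c4(*p),.014).round(4).tolist() for p in[(78,370),(112,385)]],[atz("top",*c3(*p),.014).round(4).tolist() for p in[(272,103),(277,123)]])
print("grip top",[atz("top",*c3(*p),.066).round(4).tolist() for p in[(202,107),(252,94),(258,113),(205,125)]])
print("grip top sc",[atz("scene",*c4(*p),.066).round(4).tolist() for p in[(100,272),(140,206),(170,215),(132,288)]])
print(tri((253.2,344.1),(365.9,160.6)))
E
```

```text
top [[0.4593, -0.0865, 0.03], [0.4525, -0.1159, 0.03], [0.3895, -0.0994, 0.03], [0.3955, -0.0702, 0.03]] [ 0.4242 -0.093   0.03  ]
0.0302 -103.0
0.0651 165.3
0.0298 78.4
0.0658 -14.3
scene [[0.3898, -0.0926, 0.03], [0.3985, -0.0695, 0.03], [0.4631, -0.0836, 0.03], [0.4542, -0.1116, 0.03]] [ 0.4264 -0.0893  0.03  ]
0.0247 69.4
0.0661 -12.3
0.0294 -107.6
0.0671 163.6
tri prism (array([ 0.42872749, -0.09126094,  0.02962513]), np.float64(0.014307856306997435)) bottom corner [ 0.44905182 -0.10881121  0.        ] [ 0.45417691 -0.11155665  0.03      ]
stump top view: back [0.62211879 0.02200507 0.07      ] [ 0.62147413 -0.00757999  0.07      ]  front [0.58571164 0.0261547  0.04      ] [ 0.58414828 -0.00271012  0.04      ]
scene: left [0.58283538 0.00586613 0.04      ] near [ 6.20084536e-01 -5.58081604e-04  4.00000000e-02] right bottom [0.62335394 0.02767834 0.04      ] right top [0.62352806 0.02613386 0.07      ] far [0.59917884 0.02878081 0.07      ]
(array([0.5988644 , 0.01067703, 0.06100659]), np.float64(0.005283448393238783))
tip [ 0.59595216 -0.15214838  0.01      ] [ 0.60008078 -0.14979636  0.01      ] (array([ 0.59449587, -0.14798134,  0.0065179 ]), np.float64(0.007893409103789393))
tipcorners top [[0.6068, -0.1492, 0.014], [0.5857, -0.1508, 0.014]] scene [[0.5895, -0.15, 0.014], [0.6114, -0.1487, 0.014]]
rear [[0.6295, -0.3425, 0.014], [0.6481, -0.3381, 0.014]] [[0.6473, -0.3447, 0.014], [0.6288, -0.3486, 0.014]]
grip top [[0.6273, -0.2726, 0.066], [0.6394, -0.3162, 0.066], [0.6223, -0.3209, 0.066], [0.6112, -0.2748, 0.066]]
grip top sc [[0.6245, -0.3137, 0.066], [0.6181, -0.275, 0.066], [0.6333, -0.2699, 0.066], [0.6424, -0.3107, 0.066]]
(array([ 0.62221126, -0.29271287,  0.04392482]), np.float64(0.0063681966561488995))
```

```bash
cat >> h.py <<'E'
def go(x,y,z,jaw,mod=180):
    """deltas in tool axes (cm, deg) from current pose to target; jaw = world angle of jaw axis"""
    s=sense(); R=s["ee_rot"]; d=R.T@(np.array([x,y,z])-s["tcp_pos"])*100
    cur=np.degrees(np.arctan2(R[1,1],R[0,1])); sp=-(jaw-cur); sp=(sp+90)%180-90
    print("t",round(s["time_s"],2),"tcp",s["tcp_pos"].round(4),"jaw",cur.round(2),"j6",s["joints"][5].round(1),"w",round(float(s["gripper_width"]),3),"F",s["wrist_force"].round(1)); print("delta",d.round(2),"spin",sp.round(1))
E
python3 - <<'E'
from h import *
go(.604,.011,.16,84.5)
for nm,uv in(("core",(338,216)),("weight",(367,218)),("cube",(395,218)),("purple",(274,204)),("brush",(405,165)),("clip",(315,115))): print(nm,atz("top",*uv,.005).round(3))
E
python3 -m inch '[{"fingers":6,"delta_pos":[-3,2,0.5],"spin":4},{"fingers":6,"delta_pos":[-57,42.6,6],"spin":25.7},{"fingers":6,"delta_pos":[-57,42.6,6],"spin":25.7},{"fingers":6,"delta_pos":[-57,42.6,6],"spin":25.7},{"fingers":6,"delta_pos":[-57,42.6,6],"spin":25.7},{"fingers":6,"delta_pos":[-57,42.6,6],"spin":25.7},{"fingers":6,"delta_pos":[-57,42.6,6],"spin":25.7},{"fingers":6,"delta_pos":[-57,42.6,6],"spin":25.7},{"fingers":6,"delta_pos":[-57,42.6,6],"spin":25.7},{"fingers":6,"delta_pos":[-57,42.6,6],"spin":25.7},{"fingers":6,"delta_pos":[-57,42.6,6],"spin":25.7},{"fingers":6,"delta_pos":[-57,42.6,6],"spin":25.7},{"fingers":6,"delta_pos":[-57,42.6,6],"spin":25.7},{"fingers":6,"delta_pos":[-57,42.6,6],"spin":25.7},{"fingers":6,"delta_pos":[-57,42.6,6],"spin":25.7},{"fingers":6,"delta_pos":[-57,42.6,6],"spin":25.7},{"fingers":6,"delta_pos":[-57,42.6,6],"spin":25.7},{"fingers":6,"delta_pos":[-57,42.6,6],"spin":25.7}]'
python3 - <<'E'
from h import *
go(.604,.011,.16,84.5)
a=capture("scene");b=capture("top")
cv2.imwrite("pics/scene1.png",a[...,::-1]);cv2.imwrite("pics/top1.png",b[...,::-1])
cv2.imwrite("pics/s1.png",cv2.resize(a[...,::-1][140:290,215:415],None,fx=4,fy=4,interpolation=cv2.INTER_CUBIC))
p=sense()["tcp_pos"]; print(proj("scene",p),proj("top",p))
E
```

```text
t 0.9 tcp [ 0.2166 -0.5863  0.2226] jaw 110.27 j6 -14.8 w 1.003 F [ 0.2 -0.  -0.1]
delta [-57.04  42.6    6.26] spin 25.8
core [ 0.429 -0.199  0.005]
weight [ 0.423 -0.301  0.005]
cube [ 0.424 -0.399  0.005]
purple [0.47  0.026 0.005]
brush [ 0.616 -0.442  0.005]
clip [ 0.803 -0.121  0.005]
time_s: 2.7
tcp_pos: [0.6031, 0.0101, 0.1626]
ee_rot: [[-0.995, 0.095, -0.0], [0.095, 0.995, -0.0], [0.0, -0.0, -1.0]]
wrist_force: [0.3, -0.2, -0.7]
gripper_width: 0.688
t 2.7 tcp [0.6031 0.0101 0.1626] jaw 84.53 j6 -111.8 w 0.688 F [ 0.3 -0.2 -0.7]
delta [-0.08  0.1   0.26] spin 0.0
[327.86721718 212.58262786] [278.53472288 154.5087009 ]
```

View pics/s1.png

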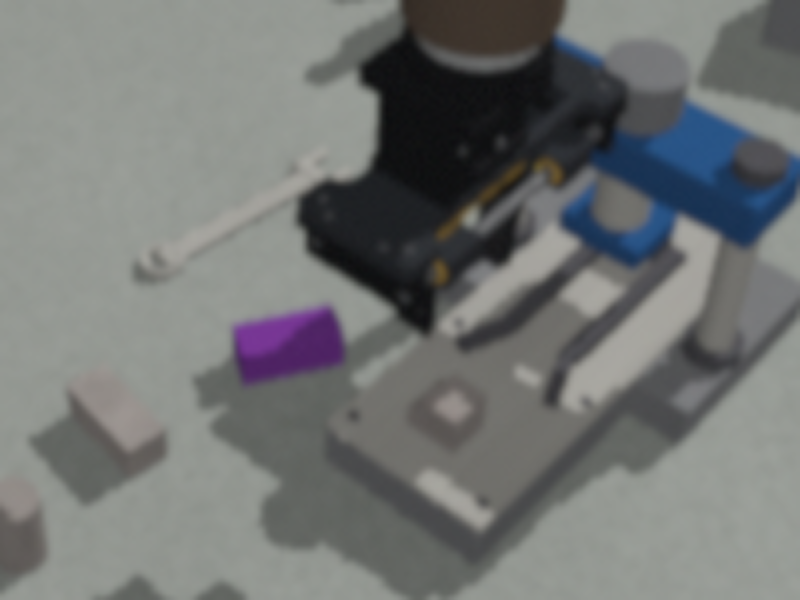

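View pics/top1.png

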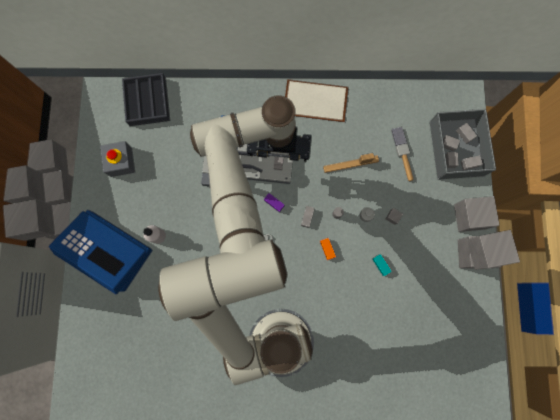

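```bash
python3 -m inch '[{"fingers":6,"delta_pos":[-0.1,0.1,3],"spin":0},{"fingers":6,"delta_pos":[-0.1,0.1,6.5],"spin":0},{"fingers":6,"delta_pos":[-0.1,0.1,9],"spin":0},{"fingers":6,"delta_pos":[-0.1,0.1,10.8],"spin":0},{"fingers":6,"delta_pos":[-0.1,0.1,11.4],"spin":0},{"fingers":6,"delta_pos":[-0.1,0.1,11.6],"spin":0},{"fingers":6,"delta_pos":[-0.1,0.1,11.6],"spin":0}]'
python3 - <<'E'
from h import *
go(.604,.011,.046,84.5)
a=capture("scene")
im=cv2.resize(a[...,::-1][200:290,280:380],None,fx=6.6,fy=6.6,interpolation=cv2.INTER_CUBIC)
s=sense();R=s["ee_rot"];p=s["tcp_pos"]
for y in(-.03,.03):
  for x in(-.0095,.0095):
    u=(proj("scene",p+R@[x,y,0])-[280,200])*6.6; cv2.circle(im,tuple(int(t) for t in u),3,(0,255,0),-1)
cv2.imwrite("pics/s2.png",im)
E
```

```text
time_s: 3.5
tcp_pos: [0.6053, 0.0114, 0.0475]
ee_rot: [[-0.995, 0.095, 0.002], [0.095, 0.995, 0.0], [-0.002, 0.0, -1.0]]
wrist_force: [-0.7, 0.2, 0.6]
gripper_width: 0.691
t 3.5 tcp [0.6053 0.0114 0.0475] jaw 84.55 j6 -111.9 w 0.691 F [-0.7  0.2  0.6]
delta [ 0.13 -0.05  0.15] spin 0.0
```

View pics/s2.png

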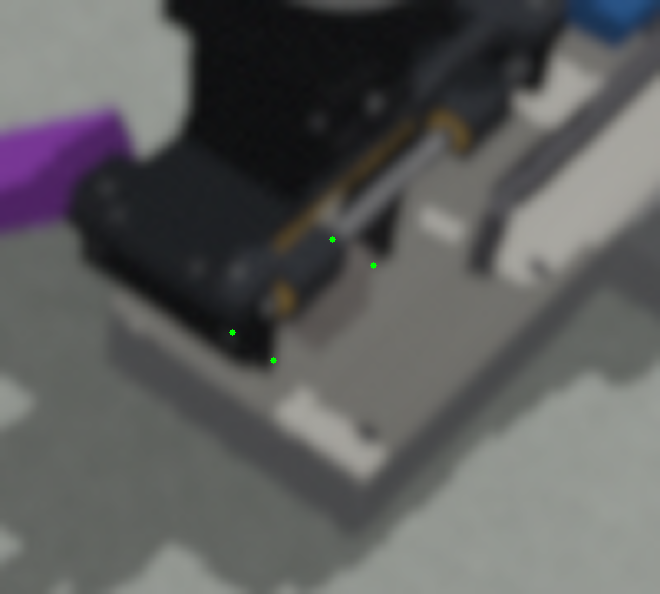

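```bash
python3 -m inch '[{"fingers":4,"delta_pos":[0,0,0],"spin":0},{"fingers":2,"delta_pos":[0,0,0],"spin":0},{"fingers":2,"delta_pos":[0,0,0],"spin":0},{"fingers":2,"delta_pos":[0,0,0],"spin":0},{"fingers":2,"delta_pos":[0,0,0],"spin":0},{"fingers":2,"delta_pos":[0,0,0],"spin":0},{"fingers":2,"delta_pos":[0,0,-1],"spin":0},{"fingers":2,"delta_pos":[0,0,-3],"spin":0},{"fingers":2,"delta_pos":[0,0,-6],"spin":0},{"fingers":2,"delta_pos":[0,0,-6],"spin":0}]'
python3 - <<'E'
from h import *
go(.51,-.17,.09,84.5)
E
```

```text
time_s: 4.55
tcp_pos: [0.6078, 0.0121, 0.1116]
ee_rot: [[-0.996, 0.094, 0.009], [0.094, 0.996, 0.001], [-0.009, 0.002, -1.0]]
wrist_force: [0.2, 0.7, -0.7]
gripper_width: 0.348
t 4.55 tcp [0.6078 0.0121 0.1116] jaw 84.63 j6 -111.9 w 0.348 F [ 0.2  0.7 -0.7]
delta [  8.06 -19.05   2.05] spin 0.1
```

```bash
python3 -m inch '[{"fingers":2,"delta_pos":[1,-2,0],"spin":0},{"fingers":2,"delta_pos":[2.5,-5,0],"spin":0},{"fingers":2,"delta_pos":[4,-9,0],"spin":0},{"fingers":2,"delta_pos":[5.7,-13,0],"spin":0},{"fingers":2,"delta_pos":[7.2,-16.5,0.5],"spin":0},{"fingers":2,"delta_pos":[8.06,-19,2],"spin":0},{"fingers":2,"delta_pos":[8.06,-19,4],"spin":0},{"fingers":2,"delta_pos":[8.06,-19,5.5],"spin":0},{"fingers":2,"delta_pos":[8.06,-19,6.5],"spin":0},{"fingers":2,"delta_pos":[8.06,-19,6.5],"spin":0},{"fingers":2,"delta_pos":[8.06,-19,6.5],"spin":0}]'
python3 - <<'E'
from h import *
go(.51,-.17,.009,84.5)
E
```

```text
time_s: 5.65
tcp_pos: [0.507, -0.1697, 0.0419]
ee_rot: [[-0.996, 0.094, 0.0], [0.094, 0.996, -0.0], [-0.0, -0.0, -1.0]]
wrist_force: [0.2, -0.7, 0.3]
gripper_width: 0.338
t 5.65 tcp [ 0.507  -0.1697  0.0419] jaw 84.6 j6 -94.3 w 0.338 F [ 0.2 -0.7  0.3]
delta [-0.3  -0.    3.29] spin 0.1
```

```bash
python3 -m inch '[{"fingers":2,"delta_pos":[0,0,0.8],"spin":0},{"fingers":2,"delta_pos":[0,0,1.6],"spin":0},{"fingers":2,"delta_pos":[0,0,2.2],"spin":0},{"fingers":2,"delta_pos":[0,0,2.6],"spin":0},{"fingers":2,"delta_pos":[0,0,2.8],"spin":0},{"fingers":2,"delta_pos":[0,0,3.0],"spin":0},{"fingers":2,"delta_pos":[0,0,3.0],"spin":0},{"fingers":2,"delta_pos":[0,0,3.15],"spin":0},{"fingers":2,"delta_pos":[0,0,3.15],"spin":0}]'
```

```text
time_s: 6.55
tcp_pos: [0.5065, -0.1698, 0.0101]
ee_rot: [[-0.996, 0.095, 0.0], [0.095, 0.996, 0.0], [-0.0, 0.0, -1.0]]
wrist_force: [-0.5, 0.8, -0.6]
gripper_width: 0.342
```

```bash
python3 -m inch '[{"fingers":2,"delta_pos":[0,0,0.1],"spin":0},{"fingers":2,"delta_pos":[0,0,0.2],"spin":0},{"fingers":2,"delta_pos":[0,0,0.25],"spin":0},{"fingers":2,"delta_pos":[0,0,0.25],"spin":0}]'
```

```text
time_s: 6.95
tcp_pos: [0.5065, -0.1698, 0.0075]
ee_rot: [[-0.996, 0.095, -0.0], [0.095, 0.996, 0.0], [0.0, -0.0, -1.0]]
wrist_force: [0.8, -0.3, -0.6]
gripper_width: 0.343
```

```bash
python3 -m inch '[{"fingers":2,"delta_pos":[0,0,0.06],"spin":0},{"fingers":2,"delta_pos":[0,0,0.12],"spin":0},{"fingers":2,"delta_pos":[0,0,0.12],"spin":0}]'
```

```text
time_s: 7.25
tcp_pos: [0.5066, -0.1698, 0.0067]
ee_rot: [[-0.996, 0.094, 0.0], [0.094, 0.996, -0.0], [-0.0, -0.0, -1.0]]
wrist_force: [-0.8, -0.2, 3.0]
gripper_width: 0.343
```

Contact at 3 N, so release now.

```bash
python3 -m inch '[{"fingers":3.3,"delta_pos":[0,0,0],"spin":0},{"fingers":4,"delta_pos":[0,0,0],"spin":0},{"fingers":5.5,"delta_pos":[0,0,0],"spin":0},{"fingers":5.5,"delta_pos":[0,0,0],"spin":0},{"fingers":5.5,"delta_pos":[0,0,-2],"spin":0},{"fingers":5.5,"delta_pos":[0,0,-5],"spin":0},{"fingers":5.5,"delta_pos":[0,0,-9],"spin":0},{"fingers":5.5,"delta_pos":[0,0,-12],"spin":0},{"fingers":5.5,"delta_pos":[0,0,-12],"spin":0}]'
python3 - <<'E'
from h import *
go(.4255,-.091,.11,76.5)
a=capture("scene")
cv2.imwrite("pics/s3.png",cv2.resize(a[...,::-1][140:360,140:400],None,fx=2.7,fy=2.7,interpolation=cv2.INTER_CUBIC))
E
```

```text
time_s: 8.15
tcp_pos: [0.5097, -0.1702, 0.1311]
ee_rot: [[-0.996, 0.094, 0.01], [0.094, 0.996, -0.001], [-0.01, -0.0, -1.0]]
wrist_force: [0.7, -0.4, 1.0]
gripper_width: 0.63
t 8.15 tcp [ 0.5097 -0.1702  0.1311] jaw 84.63 j6 -94.3 w 0.63 F [ 0.7 -0.4  1. ]
delta [9.14 7.1  2.02] spin 8.1
```

View pics/s3.png

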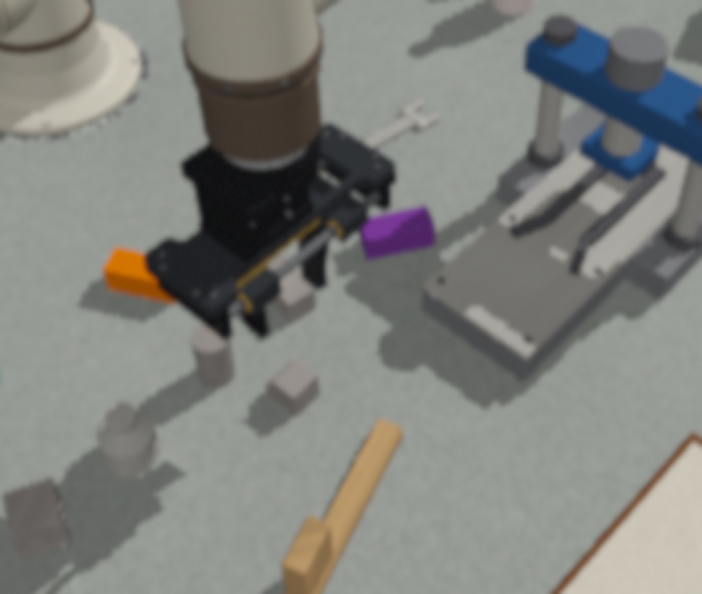

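```bash
python3 -m inch '[{"fingers":5.5,"delta_pos":[3,2.3,0.5],"spin":3},{"fingers":5.5,"delta_pos":[6.5,5,1.5],"spin":8},{"fingers":5.5,"delta_pos":[9.0,7.1,2],"spin":8.1},{"fingers":5.5,"delta_pos":[9.0,7.1,5],"spin":8.1},{"fingers":5.5,"delta_pos":[9.0,7.1,5.5],"spin":8.1},{"fingers":5.5,"delta_pos":[9.0,7.1,5.5],"spin":8.1},{"fingers":5.5,"delta_pos":[9.0,7.1,5.5],"spin":8.1}]'
python3 - <<'E'
from h import *
go(.4255,-.091,.0065,76.5)
a=capture("scene");b=capture("top")
im=cv2.resize(a[...,::-1][200:280,200:280],None,fx=7,fy=7,interpolation=cv2.INTER_CUBIC)
cv2.imwrite("pics/s4.png",im)
E
```

```text
time_s: 8.9
tcp_pos: [0.4244, -0.0909, 0.0715]
ee_rot: [[-0.972, 0.234, 0.0], [0.234, 0.972, -0.0], [-0.0, -0.0, -1.0]]
wrist_force: [-1.2, -0.6, 0.3]
gripper_width: 0.635
t 8.9 tcp [ 0.4244 -0.0909  0.0715] jaw 76.45 j6 -113.1 w 0.635 F [-1.2 -0.6  0.3]
delta [-0.11  0.01  6.5 ] spin -0.1
```

View pics/s4.png

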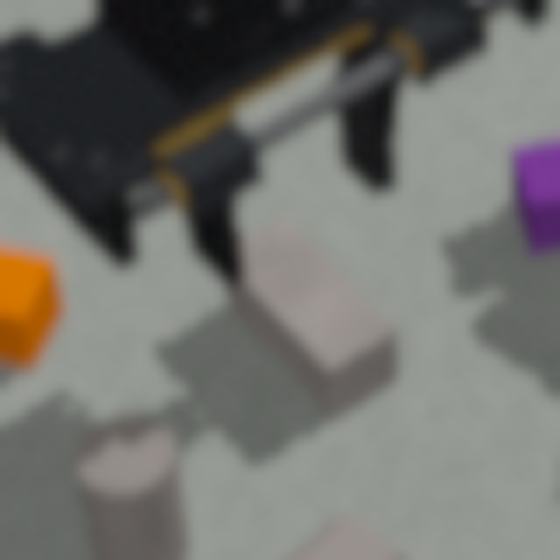

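Fingers straddle the prism, so go down.

```bash
python3 -m inch '[{"fingers":5.5,"delta_pos":[-0.1,0,2],"spin":0},{"fingers":5.5,"delta_pos":[-0.1,0,4],"spin":0},{"fingers":5.5,"delta_pos":[-0.1,0,5.6],"spin":0},{"fingers":5.5,"delta_pos":[-0.1,0,6.4],"spin":0},{"fingers":5.5,"delta_pos":[-0.1,0,6.4],"spin":0},{"fingers":4,"delta_pos":[-0.1,0,6.4],"spin":0},{"fingers":2,"delta_pos":[-0.1,0,6.4],"spin":0},{"fingers":2,"delta_pos":[-0.1,0,6.4],"spin":0},{"fingers":2,"delta_pos":[-0.1,0,6.4],"spin":0},{"fingers":2,"delta_pos":[-0.1,0,6.4],"spin":0},{"fingers":2,"delta_pos":[-0.1,0,6.4],"spin":0}]'
python3 - <<'E'
from h import *
a=capture("scene")
im=cv2.resize(a[...,::-1][200:280,200:280],None,fx=7,fy=7,interpolation=cv2.INTER_CUBIC)
cv2.imwrite("pics/s5.png",im)
q=np.load("press.npy"); c,s=np.cos(q[2]),np.sin(q[2]); print((q[0]-.082*c,q[1]-.082*s),np.degrees(q[2]))
go(q[0]-.082*c,q[1]-.082*s,.11,np.degrees(q[2])+90)
E
```

```text
time_s: 10.1
tcp_pos: [0.4252, -0.0907, 0.0079]
ee_rot: [[-0.972, 0.234, 0.001], [0.234, 0.972, 0.0], [-0.001, 0.0, -1.0]]
wrist_force: [0.1, 0.8, 5.8]
gripper_width: 0.344
(np.float64(0.6097365357883903), np.float64(0.023443523505360594)) 84.55776102594865
t 10.15 tcp [ 0.4252 -0.0907  0.0079] jaw 76.5 j6 -113.0 w 0.345 F [-1.4  1.1  6.1]
delta [-15.29  15.41 -10.19] spin 81.9
```

View pics/s5.png

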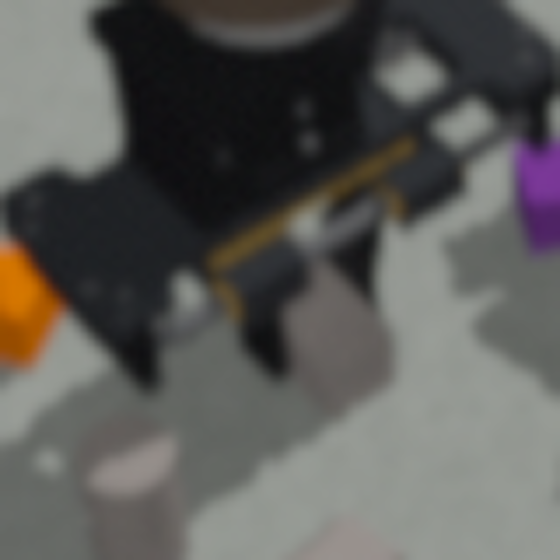

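```bash
python3 -m inch '[{"fingers":2,"delta_pos":[0,0,-1],"spin":0},{"fingers":2,"delta_pos":[0,0,-3.5],"spin":0},{"fingers":2,"delta_pos":[0,0,-7],"spin":-3},{"fingers":2,"delta_pos":[-1,1,-9.5],"spin":-8},{"fingers":2,"delta_pos":[-2.5,2.5,-10.5],"spin":-16},{"fingers":2,"delta_pos":[-4.2,4.2,-10.5],"spin":-24},{"fingers":2,"delta_pos":[-6,6,-10.5],"spin":-32},{"fingers":2,"delta_pos":[-8,8,-10.5],"spin":-40},{"fingers":2,"delta_pos":[-10,10,-10.5],"spin":-48},{"fingers":2,"delta_pos":[-11.5,11.5,-10.5],"spin":-56},{"fingers":2,"delta_pos":[-13,13,-10.5],"spin":-64},{"fingers":2,"delta_pos":[-14.2,14.3,-10.5],"spin":-72},{"fingers":2,"delta_pos":[-15,15,-10.5],"spin":-80},{"fingers":2,"delta_pos":[-15.3,15.4,-10.5],"spin":-88},{"fingers":2,"delta_pos":[-15.3,15.4,-10.5],"spin":-94},{"fingers":2,"delta_pos":[-15.3,15.4,-10.5],"spin":-98.1},{"fingers":2,"delta_pos":[-15.3,15.4,-10.5],"spin":-98.1},{"fingers":2,"delta_pos":[-15.3,15.4,-10.5],"spin":-98.1},{"fingers":2,"delta_pos":[-15.3,15.4,-10.5],"spin":-98.1}]'
python3 - <<'E'
from h import *
go(.6097,.0234,.049,174.5)
a=capture("scene");b=capture("top")
im=cv2.resize(a[...,::-1][180:290,270:400],None,fx=5.4,fy=5.4,interpolation=cv2.INTER_CUBIC)
cv2.imwrite("pics/s6.png",im)
E
```

```text
time_s: 12.05
tcp_pos: [0.6091, 0.023, 0.1123]
ee_rot: [[-0.096, -0.995, -0.0], [-0.995, 0.096, -0.0], [0.0, 0.0, -1.0]]
wrist_force: [0.6, 0.6, -1.2]
gripper_width: 0.343
t 12.05 tcp [0.6091 0.023  0.1123] jaw 174.5 j6 -22.9 w 0.343 F [ 0.6  0.6 -1.2]
delta [-0.04 -0.05  6.33] spin 0.0
```

View pics/s6.png

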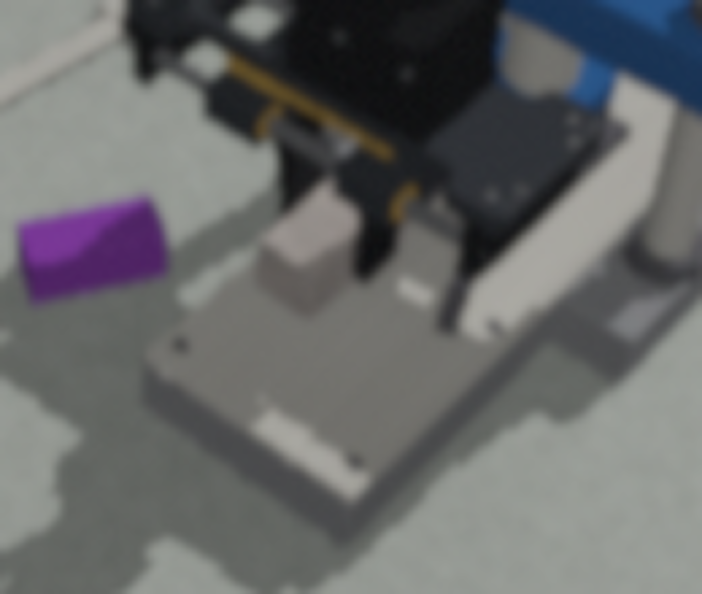

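```bash
python3 -m inch '[{"fingers":2,"delta_pos":[0,0,1.5],"spin":0},{"fingers":2,"delta_pos":[0,0,3],"spin":0},{"fingers":2,"delta_pos":[0,0,4.3],"spin":0},{"fingers":2,"delta_pos":[0,0,5.2],"spin":0},{"fingers":2,"delta_pos":[0,0,5.8],"spin":0},{"fingers":2,"delta_pos":[0,0,6.1],"spin":0},{"fingers":2,"delta_pos":[0,0,6.2],"spin":0},{"fingers":2,"delta_pos":[0,0,6.2],"spin":0}]'
```

```text
time_s: 12.95
tcp_pos: [0.6097, 0.0232, 0.0507]
ee_rot: [[-0.095, -0.996, 0.001], [-0.996, 0.095, 0.0], [-0.0, -0.001, -1.0]]
wrist_force: [0.3, -0.1, -1.8]
gripper_width: 0.343
```

```bash
python3 -m inch '[{"fingers":2,"delta_pos":[0,0,0.1],"spin":0},{"fingers":2,"delta_pos":[0,0,0.2],"spin":0},{"fingers":2,"delta_pos":[0,0,0.25],"spin":0},{"fingers":2,"delta_pos":[0,0,0.25],"spin":0}]'
```

```text
time_s: 13.35
tcp_pos: [0.6095, 0.0231, 0.048]
ee_rot: [[-0.095, -0.996, 0.0], [-0.996, 0.095, 0.0], [-0.0, -0.0, -1.0]]
wrist_force: [-0.5, -0.4, -1.6]
gripper_width: 0.344
```

```bash
python3 -m inch '[{"fingers":2,"delta_pos":[0,0,0.08],"spin":0},{"fingers":2,"delta_pos":[0,0,0.1],"spin":0},{"fingers":2,"delta_pos":[0,0,0.1],"spin":0}]'
```

```text
time_s: 13.65
tcp_pos: [0.6095, 0.0231, 0.048]
ee_rot: [[-0.094, -0.996, 0.0], [-0.996, 0.094, -0.0], [0.0, -0.001, -1.0]]
wrist_force: [-1.6, 0.2, 5.4]
gripper_width: 0.342
```

Touching at 5 N: release and retreat.

```bash
python3 -m inch '[{"fingers":3.3,"delta_pos":[0,0,0],"spin":0},{"fingers":4,"delta_pos":[0,0,0],"spin":0},{"fingers":5.2,"delta_pos":[0,0,0],"spin":0},{"fingers":5.2,"delta_pos":[0,0,0],"spin":0},{"fingers":5.2,"delta_pos":[0,0,-1.5],"spin":0},{"fingers":5.2,"delta_pos":[0,0,-4],"spin":0},{"fingers":5.2,"delta_pos":[0,0,-7],"spin":0},{"fingers":5.2,"delta_pos":[4,0,-9],"spin":0},{"fingers":5.2,"delta_pos":[8,0,-10],"spin":0},{"fingers":5.2,"delta_pos":[13,0,-10],"spin":0},{"fingers":5.2,"delta_pos":[18,0,-10],"spin":0},{"fingers":5.2,"delta_pos":[22,0,-10],"spin":0},{"fingers":5.2,"delta_pos":[22,0,-10],"spin":0}]'
python3 - <<'E'
from h import *
a=capture("scene");b=capture("top")
cv2.imwrite("pics/scene7.png",a[...,::-1]);cv2.imwrite("pics/top7.png",b[...,::-1])
A=cv2.resize(a[...,::-1][180:290,270:380],(600,600),interpolation=cv2.INTER_CUBIC)
cv2.imwrite("pics/s7.png",A)
B=cv2.resize(b[...,::-1][130:195,220:310],None,fx=8.5,fy=8.5,interpolation=cv2.INTER_CUBIC)
cv2.imwrite("pics/t7.png",B)
go(.628,-.295,.11,191.8)
E
```

```text
time_s: 14.95
tcp_pos: [0.5875, -0.2003, 0.1465]
ee_rot: [[-0.1, -0.995, -0.001], [-0.995, 0.1, -0.0], [0.001, 0.001, -1.0]]
wrist_force: [0.0, 0.7, 0.7]
gripper_width: 0.596
t 15.05 tcp [ 0.5882 -0.1969  0.1464] jaw 174.44 j6 -2.0 w 0.594 F [ 0.4  1.1 -0.7]
delta [ 9.38 -4.91  3.64] spin -17.4
```

View pics/s7.png

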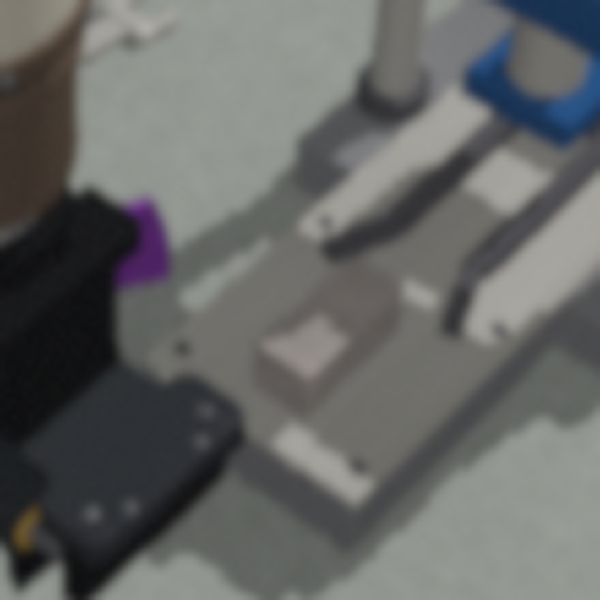

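View pics/t7.png

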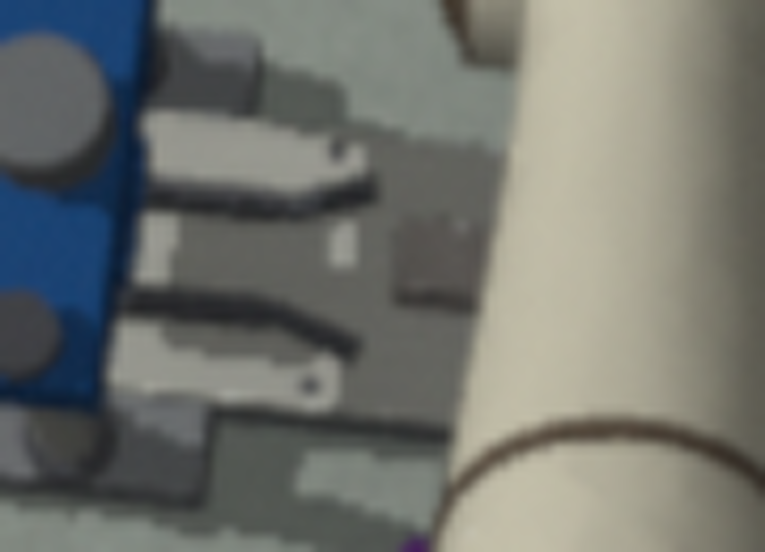

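```bash
python3 -m inch '[{"fingers":5.2,"delta_pos":[4,-2,1],"spin":-6},{"fingers":5.2,"delta_pos":[8,-4,2],"spin":-14},{"fingers":5.2,"delta_pos":[9.4,-4.9,3],"spin":-17.4},{"fingers":5.2,"delta_pos":[9.4,-4.9,5],"spin":-17.4},{"fingers":5.2,"delta_pos":[9.4,-4.9,5.6],"spin":-17.4},{"fingers":5.2,"delta_pos":[9.4,-4.9,5.6],"spin":-17.4},{"fingers":5.2,"delta_pos":[9.4,-4.9,5.6],"spin":-17.4}]'
python3 - <<'E'
from h import *
go(.628,-.295,.028,191.8)
a=capture("scene");b=capture("top")
cv2.imwrite("pics/scene8.png",a[...,::-1])
A=cv2.resize(a[...,::-1][280:400,205:315],(550,600),interpolation=cv2.INTER_CUBIC)
s=sense();R=s["ee_rot"];p=s["tcp_pos"]
for y in(-.026,.026):
  for x in(-.0095,.0095):
    u=(proj("scene",p+R@[x,y,0])-[205,280])*5; cv2.circle(A,tuple(int(t) for t in u),3,(0,255,0),-1)
cv2.imwrite("pics/s8.png",A)
print(spot_point("scene","prism_center")[:3])
E
```

```text
time_s: 15.75
tcp_pos: [0.6292, -0.2932, 0.0918]
ee_rot: [[0.209, -0.978, 0.001], [-0.978, -0.209, -0.001], [0.001, -0.001, -1.0]]
wrist_force: [-0.1, 0.4, -1.3]
gripper_width: 0.597
t 15.75 tcp [ 0.6292 -0.2932  0.0918] jaw -167.93 j6 23.7 w 0.597 F [-0.1  0.4 -1.3]
delta [0.15 0.16 6.38] spin 0.3
[{'location': [0.222, 0.6643], 'conf': 0.89}, {'location': [0.5836, 0.5755], 'conf': 0.88}, {'location': [0.5116, 0.5348], 'conf': 0.6}]
```

View pics/s8.png

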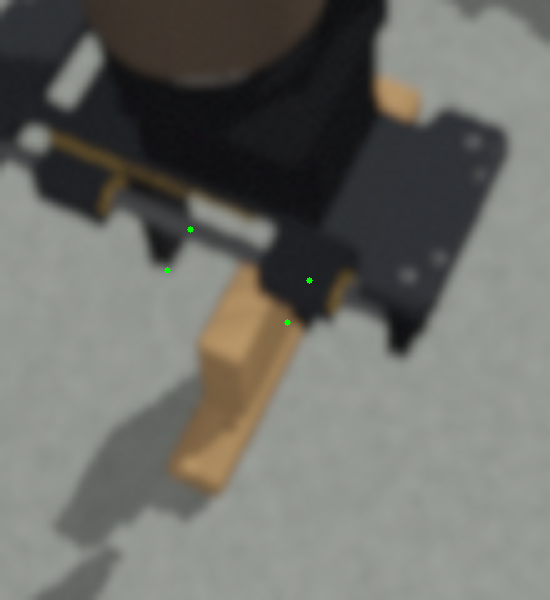

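```bash
python3 -m inch '[{"fingers":5.2,"delta_pos":[0.2,0.1,2],"spin":0.3},{"fingers":5.2,"delta_pos":[0.2,0.1,4],"spin":0.3},{"fingers":5.2,"delta_pos":[0.2,0.1,5.5],"spin":0.3},{"fingers":5.2,"delta_pos":[0.2,0.1,6.2],"spin":0.3},{"fingers":5.2,"delta_pos":[0.2,0.1,6.2],"spin":0.3},{"fingers":4,"delta_pos":[0.2,0.1,6.2],"spin":0.3},{"fingers":1.2,"delta_pos":[0.2,0.1,6.2],"spin":0.3},{"fingers":1.2,"delta_pos":[0.2,0.1,6.2],"spin":0.3},{"fingers":1.2,"delta_pos":[0.2,0.1,6.2],"spin":0.3},{"fingers":1.2,"delta_pos":[0.2,0.1,6.2],"spin":0.3},{"fingers":1.2,"delta_pos":[0.2,0.1,6.2],"spin":0.3},{"fingers":1.2,"delta_pos":[0.2,0.1,6.2],"spin":0.3}]'
python3 - <<'E'
from h import *
go(.628,-.295,.028,191.8)
a=capture("scene")
A=cv2.resize(a[...,::-1][280:400,205:315],(550,600),interpolation=cv2.INTER_CUBIC)
cv2.imwrite("pics/s9.png",A)
# prism corners refit helper crop
A=cv2.resize(a[...,::-1][220:265,305:355],(666,600),interpolation=cv2.INTER_CUBIC)
A=np.clip((A/255.)**.6*300,0,255).astype('uint8')
cv2.imwrite("pics/p9.png",A)
E
```

```text
time_s: 17.1
tcp_pos: [0.6281, -0.2963, 0.0292]
ee_rot: [[0.202, -0.979, 0.0], [-0.979, -0.202, -0.0], [0.0, -0.0, -1.0]]
wrist_force: [-0.7, -0.1, 1.5]
gripper_width: 0.226
t 17.1 tcp [ 0.6281 -0.2963  0.0292] jaw -168.32 j6 23.6 w 0.226 F [-0.7 -0.1  1.5]
delta [-0.13 -0.02  0.12] spin -0.1
```

View pics/s9.png

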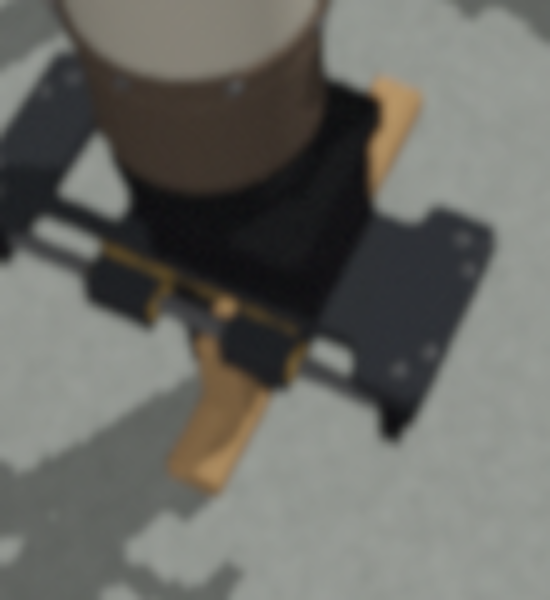

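View pics/p9.png

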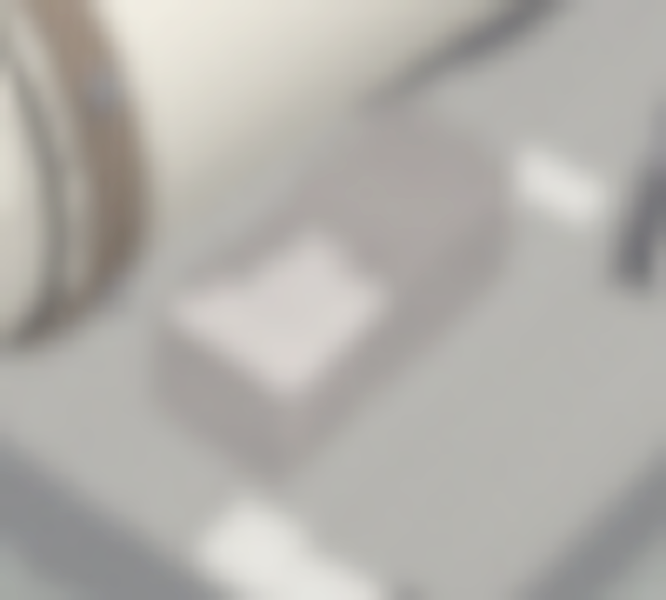

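```bash
python3 -m inch '[{"fingers":1.2,"delta_pos":[0,0,-1],"spin":0},{"fingers":1.2,"delta_pos":[0,0,-3],"spin":0},{"fingers":1.2,"delta_pos":[0,0,-5.5],"spin":2},{"fingers":1.2,"delta_pos":[-1,0.1,-6.5],"spin":5},{"fingers":1.2,"delta_pos":[-3.5,0.3,-6.5],"spin":9},{"fingers":1.2,"delta_pos":[-6.5,0.7,-6.5],"spin":13},{"fingers":1.2,"delta_pos":[-9.5,1,-6.5],"spin":16},{"fingers":1.2,"delta_pos":[-11.5,1.2,-6.5],"spin":17.2},{"fingers":1.2,"delta_pos":[-12.3,1.3,-6.5],"spin":17.2},{"fingers":1.2,"delta_pos":[-12.3,1.3,-6.5],"spin":17.2},{"fingers":1.2,"delta_pos":[-12.3,1.3,-6.5],"spin":17.2}]'
python3 - <<'E'
from h import *
go(.5904,-.1786,.072,174.5)
a=capture("scene");b=capture("top")
cv2.imwrite("pics/s10.png",cv2.resize(a[...,::-1][190:330,230:400],None,fx=4.2,fy=4.2,interpolation=cv2.INTER_CUBIC))
cv2.imwrite("pics/t10.png",cv2.resize(b[...,::-1][130:195,220:340],None,fx=6.6,fy=6.6,interpolation=cv2.INTER_CUBIC))
E
```

```text
time_s: 18.25
tcp_pos: [0.5908, -0.179, 0.0941]
ee_rot: [[-0.096, -0.995, 0.001], [-0.995, 0.096, -0.0], [0.0, -0.001, -1.0]]
wrist_force: [-0.2, 0.2, -0.9]
gripper_width: 0.227
t 18.25 tcp [ 0.5908 -0.179   0.0941] jaw 174.48 j6 -3.7 w 0.227 F [-0.2  0.2 -0.9]
delta [-0.04  0.04  2.21] spin -0.0
```

View pics/s10.png

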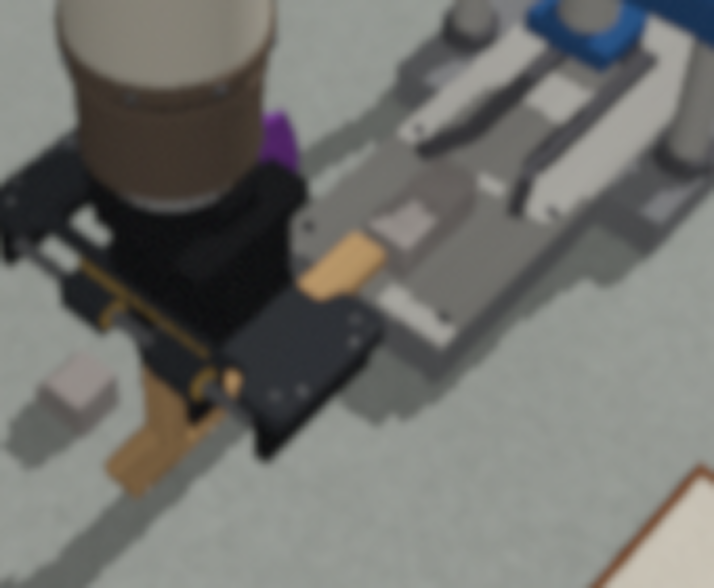

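View pics/t10.png

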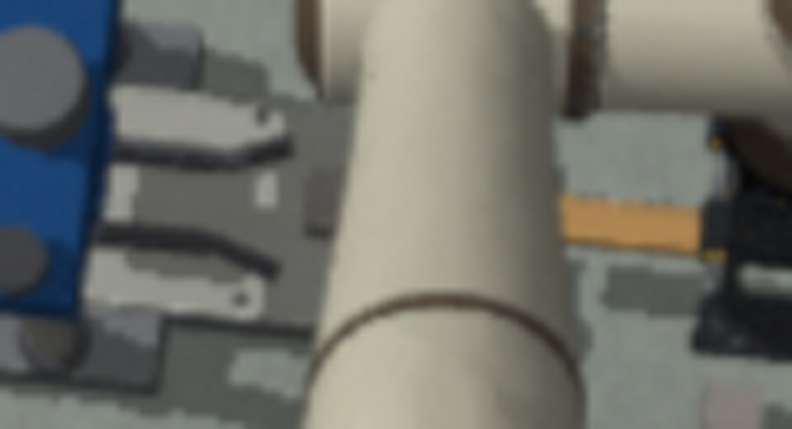

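```bash
python3 - <<'E'
from h import *
q=np.load("press.npy"); c,s=np.cos(q[2]),np.sin(q[2])
def xm(p): d=np.array(p[:2])-q[:2]; return (c*d[0]+s*d[1],-s*d[0]+c*d[1])
for u in[(357,232),(387,255)]: print("tip",xm(atz("scene",230+u[0]/4.2,190+u[1]/4.2,.079)))
for u in[(170,305),(290,395)]: print("prism rear top",xm(atz("scene",305+u[0]/13.33,220+u[1]/13.33,.07)))
for u in[(370,110),(505,190)]: print("prism front top",xm(atz("scene",305+u[0]/13.33,220+u[1]/13.33,.07)))
E
```

```text
tip (np.float64(-0.13288309895486122), np.float64(0.008008885516056267))
tip (np.float64(-0.13460319310832655), np.float64(-0.014654080913816866))
prism rear top (np.float64(-0.11687855176678212), np.float64(0.012046007104989176))
prism rear top (np.float64(-0.11887120916442852), np.float64(-0.01662359323222573))
prism front top (np.float64(-0.055950941374850086), np.float64(0.0137215976003921))
prism front top (np.float64(-0.05518661141378112), np.float64(-0.01649287722977509))
```

```bash
python3 -m inch '[{"fingers":1.2,"delta_pos":[0,0,1],"spin":0},{"fingers":1.2,"delta_pos":[0,0,1.8],"spin":0},{"fingers":1.2,"delta_pos":[0,0,2.2],"spin":0},{"fingers":1.2,"delta_pos":[0,0,2.2],"spin":0},{"fingers":1.2,"delta_pos":[-0.6,0,2.2],"spin":0},{"fingers":1.2,"delta_pos":[-1.2,0,2.2],"spin":0},{"fingers":1.2,"delta_pos":[-1.8,0,2.2],"spin":0},{"fingers":1.2,"delta_pos":[-2.4,0,2.2],"spin":0},{"fingers":1.2,"delta_pos":[-3,0,2.2],"spin":0},{"fingers":1.2,"delta_pos":[-3.6,0,2.2],"spin":0},{"fingers":1.2,"delta_pos":[-4.2,0,2.2],"spin":0},{"fingers":1.2,"delta_pos":[-4.8,0,2.2],"spin":0},{"fingers":1.2,"delta_pos":[-5.4,0,2.2],"spin":0},{"fingers":1.2,"delta_pos":[-6,0,2.2],"spin":0},{"fingers":1.2,"delta_pos":[-6,0,2.2],"spin":0}]'
python3 - <<'E'
from h import *
go(.5904,-.1786,.072,174.5)
a=capture("scene");b=capture("top")
cv2.imwrite("pics/s11.png",cv2.resize(a[...,::-1][180:310,250:400],None,fx=4.5,fy=4.5,interpolation=cv2.INTER_CUBIC))
cv2.imwrite("pics/t11.png",cv2.resize(b[...,::-1][130:195,220:340],None,fx=6.6,fy=6.6,interpolation=cv2.INTER_CUBIC))
E
```

```text
time_s: 19.85
tcp_pos: [0.5962, -0.1178, 0.0718]
ee_rot: [[-0.096, -0.995, 0.0], [-0.995, 0.096, 0.0], [-0.0, -0.0, -1.0]]
wrist_force: [0.8, -0.5, -1.3]
gripper_width: 0.23
t 19.85 tcp [ 0.5962 -0.1178  0.0718] jaw 174.52 j6 -9.5 w 0.23 F [ 0.8 -0.5 -1.3]
delta [ 6.11 -0.   -0.02] spin 0.0
```

View pics/s11.png

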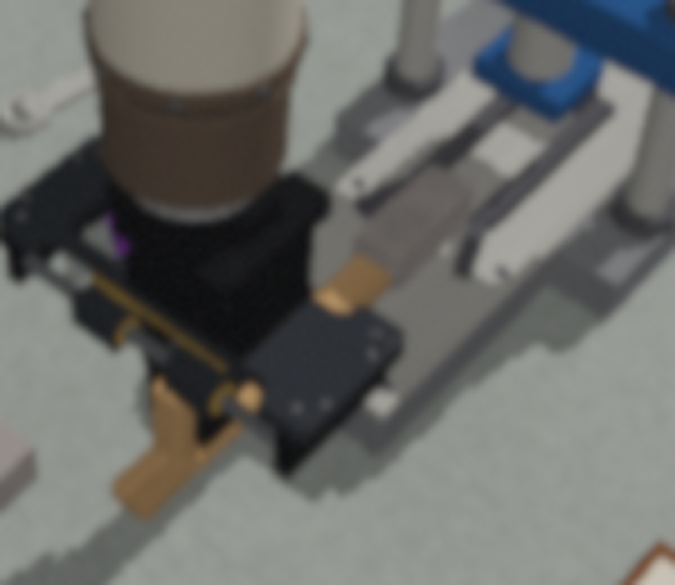

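View pics/t11.png

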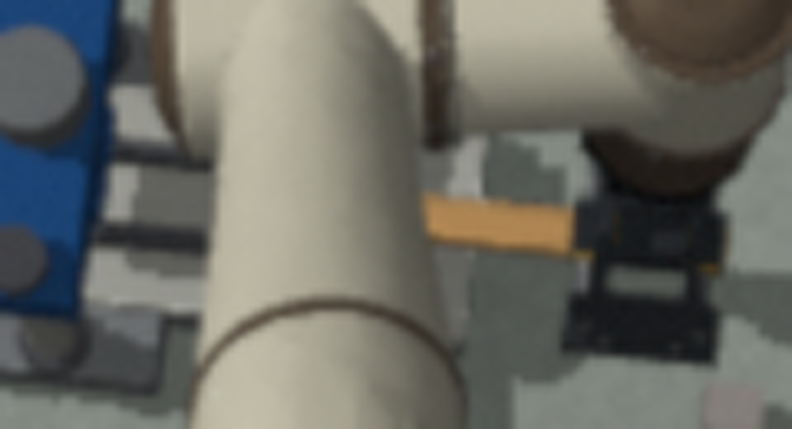

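```bash
python3 -m inch '[{"fingers":1.2,"delta_pos":[-0.6,0,0],"spin":0},{"fingers":1.2,"delta_pos":[-1.2,0,0],"spin":0},{"fingers":1.2,"delta_pos":[-1.8,0,0],"spin":0},{"fingers":1.2,"delta_pos":[-2.4,0,0],"spin":0},{"fingers":1.2,"delta_pos":[-3,0,0],"spin":0},{"fingers":1.2,"delta_pos":[-3.6,0,0],"spin":0},{"fingers":1.2,"delta_pos":[-4.2,0,0],"spin":0},{"fingers":1.2,"delta_pos":[-4.8,0,0],"spin":0},{"fingers":1.2,"delta_pos":[-5.4,0,0],"spin":0},{"fingers":1.2,"delta_pos":[-6,0,0],"spin":0},{"fingers":1.2,"delta_pos":[-6,0,0],"spin":0}]'
python3 - <<'E'
from h import *
go(.607,-.005,.072,174.5)
a=capture("scene")
cv2.imwrite("pics/s12.png",cv2.resize(a[...,::-1][160:290,280:430],None,fx=4.5,fy=4.5,interpolation=cv2.INTER_CUBIC))
E
```

```text
time_s: 21.05
tcp_pos: [0.6021, -0.0581, 0.0719]
ee_rot: [[-0.095, -0.995, 0.0], [-0.995, 0.095, 0.0], [-0.0, -0.0, -1.0]]
wrist_force: [0.8, -0.4, -0.9]
gripper_width: 0.222
t 21.05 tcp [ 0.6021 -0.0581  0.0719] jaw 174.52 j6 -15.3 w 0.222 F [ 0.8 -0.4 -0.9]
delta [-5.33  0.02 -0.01] spin 0.0
```

View pics/s12.png

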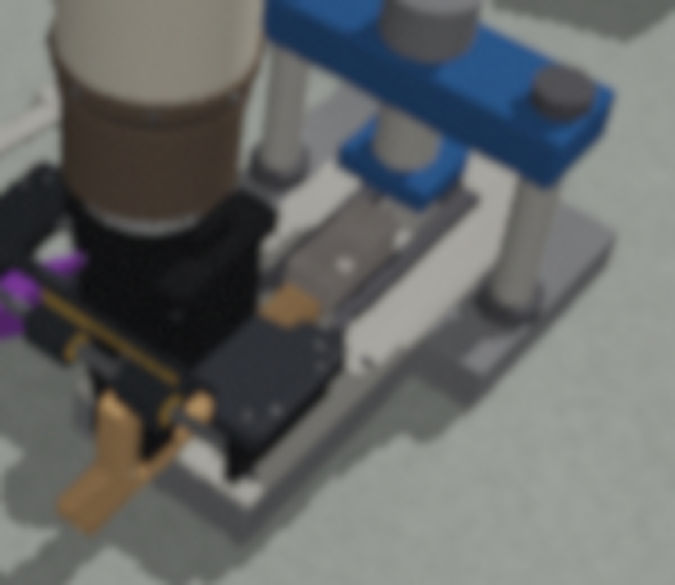

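```bash
python3 -m inch '[{"fingers":1.2,"delta_pos":[-0.6,0,0],"spin":0},{"fingers":1.2,"delta_pos":[-1.2,0,0],"spin":0},{"fingers":1.2,"delta_pos":[-1.8,0,0],"spin":0},{"fingers":1.2,"delta_pos":[-2.4,0,0],"spin":0},{"fingers":1.2,"delta_pos":[-3,0,0],"spin":0},{"fingers":1.2,"delta_pos":[-3.5,0,0],"spin":0},{"fingers":1.2,"delta_pos":[-4,0,0],"spin":0},{"fingers":1.2,"delta_pos":[-4.4,0,0],"spin":0},{"fingers":1.2,"delta_pos":[-4.7,0,0],"spin":0},{"fingers":1.2,"delta_pos":[-4.8,0,0],"spin":0}]'
python3 -m inch '[{"fingers":1.2,"delta_pos":[-0.1,0,0],"spin":0},{"fingers":1.2,"delta_pos":[-0.2,0,0],"spin":0},{"fingers":1.2,"delta_pos":[-0.3,0,0],"spin":0}]'
python3 -m inch '[{"fingers":1.2,"delta_pos":[-0.1,0,0],"spin":0},{"fingers":1.2,"delta_pos":[-0.2,0,0],"spin":0},{"fingers":1.2,"delta_pos":[-0.3,0,0],"spin":0}]'
```

```text
time_s: 22.1
tcp_pos: [0.6065, -0.0109, 0.0719]
ee_rot: [[-0.096, -0.995, 0.0], [-0.995, 0.096, -0.0], [0.0, -0.0, -1.0]]
wrist_force: [0.1, -0.7, -0.6]
gripper_width: 0.23
time_s: 22.4
tcp_pos: [0.6068, -0.0083, 0.0719]
ee_rot: [[-0.097, -0.995, -0.0], [-0.995, 0.097, -0.0], [0.0, 0.0, -1.0]]
wrist_force: [0.1, -1.4, -0.7]
gripper_width: 0.226
time_s: 22.7
tcp_pos: [0.6069, -0.0057, 0.0719]
ee_rot: [[-0.096, -0.995, -0.001], [-0.995, 0.096, -0.001], [0.001, 0.001, -1.0]]
wrist_force: [-0.7, -4.6, 0.4]
gripper_width: 0.228
```

```bash
python3 -m inch '[{"fingers":1.2,"delta_pos":[-0.1,0,0],"spin":0},{"fingers":1.2,"delta_pos":[-0.2,0,0],"spin":0},{"fingers":1.2,"delta_pos":[-0.2,0,0],"spin":0}]'
python3 - <<'E'
from h import *
go(.607,-.005,.072,174.5)
a=capture("scene")
cv2.imwrite("pics/s13.png",cv2.resize(a[...,::-1][160:290,280:430],None,fx=4.5,fy=4.5,interpolation=cv2.INTER_CUBIC))
E
```

```text
time_s: 23.0
tcp_pos: [0.6067, -0.0055, 0.0722]
ee_rot: [[-0.097, -0.995, -0.002], [-0.995, 0.097, -0.003], [0.003, 0.002, -1.0]]
wrist_force: [0.2, -8.9, 0.7]
gripper_width: 0.229
t 23.0 tcp [ 0.6067 -0.0055  0.0722] jaw 174.45 j6 -20.5 w 0.229 F [ 0.2 -8.9  0.7]
delta [-0.05 -0.03  0.02] spin -0.0
```

View pics/s13.png

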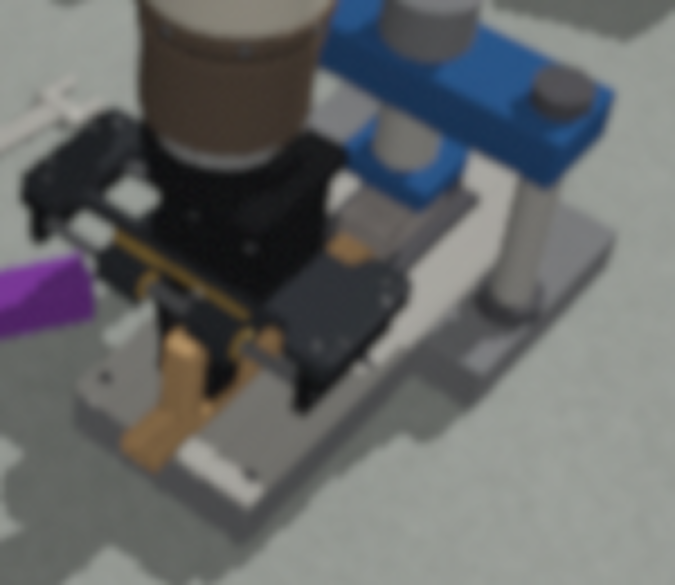

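```bash
python3 -m inch '[{"fingers":1.2,"delta_pos":[0.5,0,0],"spin":0},{"fingers":1.2,"delta_pos":[1.5,0,0],"spin":0},{"fingers":1.2,"delta_pos":[3,0,0],"spin":0},{"fingers":1.2,"delta_pos":[5,0,0],"spin":0},{"fingers":1.2,"delta_pos":[7,0,0],"spin":0},{"fingers":1.2,"delta_pos":[9,0,0],"spin":0},{"fingers":1.2,"delta_pos":[11,0,0],"spin":0},{"fingers":1.2,"delta_pos":[13.5,0,0],"spin":0},{"fingers":1.2,"delta_pos":[16,0,0],"spin":0},{"fingers":1.2,"delta_pos":[18.5,0,0],"spin":0},{"fingers":1.2,"delta_pos":[21,0,0],"spin":0},{"fingers":1.2,"delta_pos":[23.5,0,0],"spin":0},{"fingers":1.2,"delta_pos":[25.5,0,0],"spin":0},{"fingers":1.2,"delta_pos":[26.5,0,0.5],"spin":0},{"fingers":1.2,"delta_pos":[27,0,1.5],"spin":0},{"fingers":1.2,"delta_pos":[27,0,2.5],"spin":0},{"fingers":1.2,"delta_pos":[27,0,3.3],"spin":0},{"fingers":1.2,"delta_pos":[27,0,3.8],"spin":0},{"fingers":1.2,"delta_pos":[27,0,3.9],"spin":0},{"fingers":1.2,"delta_pos":[27,0,3.9],"spin":0}]'
python3 - <<'E'
from h import *
go(.607,-.005,.072,174.5)
a=capture("scene");b=capture("top")
cv2.imwrite("pics/scene14.png",a[...,::-1])
cv2.imwrite("pics/s14.png",cv2.resize(a[...,::-1][150:350,200:430],None,fx=3,fy=3,interpolation=cv2.INTER_CUBIC))
cv2.imwrite("pics/t14.png",cv2.resize(b[...,::-1][120:240,190:350],None,fx=5,fy=5,interpolation=cv2.INTER_CUBIC))
E
```

```text
time_s: 25.05
tcp_pos: [0.5815, -0.2715, 0.0327]
ee_rot: [[-0.095, -0.995, -0.0], [-0.995, 0.095, -0.0], [0.0, 0.0, -1.0]]
wrist_force: [-0.2, 0.3, -0.3]
gripper_width: 0.227
t 25.05 tcp [ 0.5815 -0.2715  0.0327] jaw 174.52 j6 5.1 w 0.227 F [-0.2  0.3 -0.3]
delta [-26.77   0.    -3.93] spin 0.0
```

View pics/s14.png

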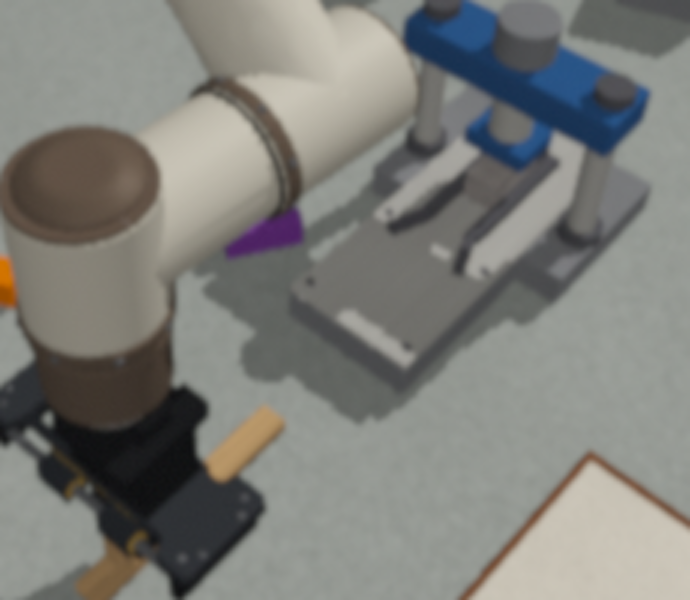

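View pics/t14.png

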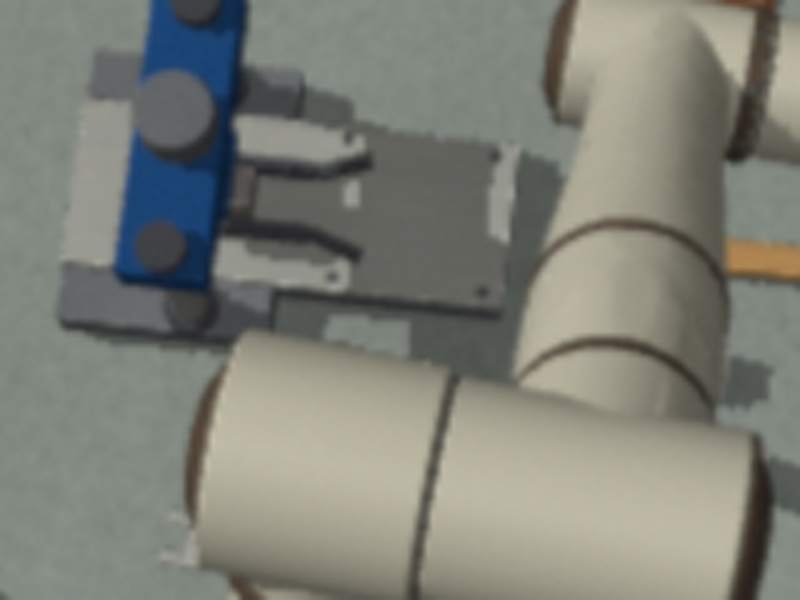

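```bash
python3 -m inch '[{"fingers":1.2,"delta_pos":[0,0,0.15],"spin":0},{"fingers":1.2,"delta_pos":[0,0,0.3],"spin":0},{"fingers":1.2,"delta_pos":[0,0,0.38],"spin":0},{"fingers":1.2,"delta_pos":[0,0,0.38],"spin":0}]'
```

```text
time_s: 25.55
tcp_pos: [0.5813, -0.2721, 0.0292]
ee_rot: [[-0.096, -0.995, 0.0], [-0.995, 0.096, -0.0], [0.0, -0.0, -1.0]]
wrist_force: [0.5, -0.6, -0.4]
gripper_width: 0.225
```

```bash
python3 -m inch '[{"fingers":1.2,"delta_pos":[0,0,0.07],"spin":0},{"fingers":1.2,"delta_pos":[0,0,0.12],"spin":0},{"fingers":1.2,"delta_pos":[0,0,0.12],"spin":0}]'
```

```text
time_s: 25.85
tcp_pos: [0.5813, -0.2721, 0.0292]
ee_rot: [[-0.096, -0.995, 0.0], [-0.995, 0.096, -0.0], [0.0, -0.0, -1.0]]
wrist_force: [-3.0, 1.1, 5.1]
gripper_width: 0.227
```

The stick is on the bench. Release it and lift away.

```bash
python3 -m inch '[{"fingers":2.4,"delta_pos":[0,0,0],"spin":0},{"fingers":3.5,"delta_pos":[0,0,0],"spin":0},{"fingers":5.5,"delta_pos":[0,0,0],"spin":0},{"fingers":5.5,"delta_pos":[0,0,0],"spin":0},{"fingers":5.5,"delta_pos":[0,0,-2],"spin":0},{"fingers":5.5,"delta_pos":[0,0,-5],"spin":0},{"fingers":5.5,"delta_pos":[0,0,-9],"spin":0},{"fingers":5.5,"delta_pos":[0,0,-13],"spin":0},{"fingers":5.5,"delta_pos":[4,-4,-15],"spin":0},{"fingers":5.5,"delta_pos":[8,-8,-15],"spin":0},{"fingers":5.5,"delta_pos":[12,-12,-15],"spin":0},{"fingers":5.5,"delta_pos":[16,-14,-15],"spin":0},{"fingers":5.5,"delta_pos":[19,-14,-15],"spin":0},{"fingers":5.5,"delta_pos":[19,-14,-15],"spin":0},{"fingers":5.5,"delta_pos":[19,-14,-15],"spin":0}]'
python3 - <<'E'
from h import *
a=capture("scene");b=capture("top")
cv2.imwrite("pics/scene15.png",a[...,::-1]);cv2.imwrite("pics/top15.png",b[...,::-1])
A=cv2.resize(a[...,::-1][165:235,310:400],None,fx=8,fy=8,interpolation=cv2.INTER_CUBIC)
q=np.load("press.npy"); c,s=np.cos(q[2]),np.sin(q[2])
def W(p): return np.array([q[0]+c*p[0]-s*p[1],q[1]+s*p[0]+c*p[1],.04+p[2]])
for x in(.04,.11):
  for y in(-.015,.015):
    u=(proj("scene",W((x,y,.03)))-[310,165])*8; cv2.circle(A,tuple(int(t) for t in u),3,(0,255,0),-1)
cv2.imwrite("pics/s15.png",A)
E
```

```text
time_s: 27.35
tcp_pos: [0.7015, -0.4758, 0.1752]
ee_rot: [[-0.099, -0.995, -0.003], [-0.995, 0.099, 0.002], [-0.001, 0.003, -1.0]]
wrist_force: [-0.3, 0.2, -0.1]
gripper_width: 0.63
```

View pics/scene15.png

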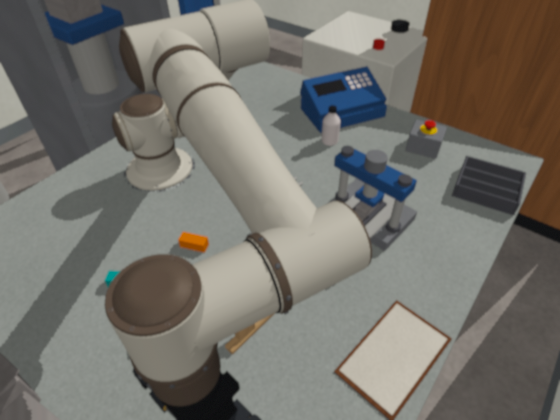

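View pics/s15.png

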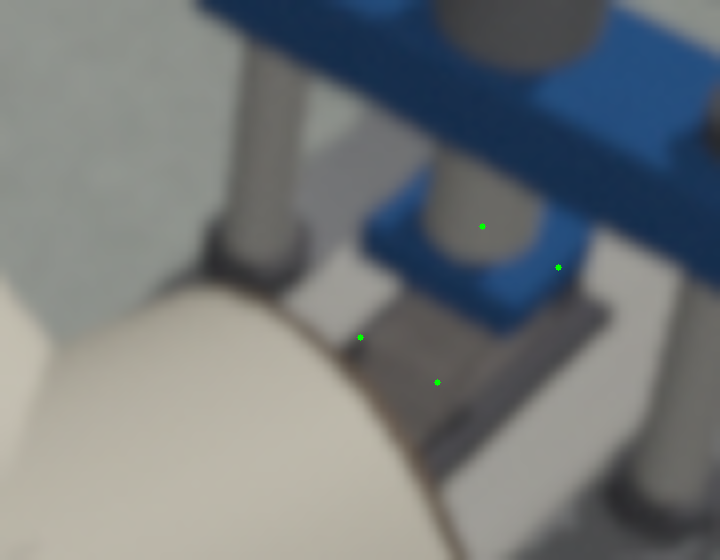

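View pics/top15.png

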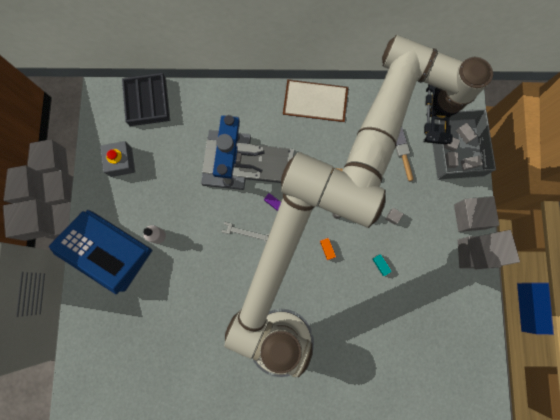

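```bash
python3 -m inch '[{"fingers":5.5,"delta_pos":[0,2,-2],"spin":0},{"fingers":5.5,"delta_pos":[1,5,-4],"spin":0},{"fingers":5.5,"delta_pos":[3,10,-4],"spin":0},{"fingers":5.5,"delta_pos":[5,15,-4],"spin":0},{"fingers":5.5,"delta_pos":[7,20,-4],"spin":0},{"fingers":5.5,"delta_pos":[9,25,-4],"spin":0},{"fingers":5.5,"delta_pos":[11,30,-4],"spin":0},{"fingers":5.5,"delta_pos":[13,35,-4],"spin":0},{"fingers":5.5,"delta_pos":[14,40,-4],"spin":0},{"fingers":5.5,"delta_pos":[15,45,-4],"spin":0},{"fingers":5.5,"delta_pos":[15,46,-4],"spin":0},{"fingers":5.5,"delta_pos":[15,46,-4],"spin":0},{"fingers":5.5,"delta_pos":[15,46,-4],"spin":0}]'
python3 - <<'E'
from h import *
a=capture("scene");b=capture("top")
cv2.imwrite("pics/scene16.png",a[...,::-1]);cv2.imwrite("pics/top16.png",b[...,::-1])
A=cv2.resize(a[...,::-1][165:235,310:400],None,fx=8,fy=8,interpolation=cv2.INTER_CUBIC)
A=np.clip((A/255.)**.6*280,0,255).astype('uint8')
q=np.load("press.npy"); c,s=np.cos(q[2]),np.sin(q[2])
def W(p): return np.array([q[0]+c*p[0]-s*p[1],q[1]+s*p[0]+c*p[1],.04+p[2]])
for x in(.04,.11):
  for y in(-.015,.015):
   for z in(.0,.03):
    u=(proj("scene",W((x,y,z)))-[310,165])*8; cv2.circle(A,tuple(int(t) for t in u),2,(0,255,0),-1)
cv2.imwrite("pics/s16.png",A)
B=cv2.resize(b[...,::-1][120:200,200:300],None,fx=7.5,fy=7.5,interpolation=cv2.INTER_CUBIC)
cv2.imwrite("pics/t16.png",B)
E
```

```text
time_s: 28.75
tcp_pos: [0.2301, -0.5789, 0.2195]
ee_rot: [[-0.096, -0.995, 0.002], [-0.995, 0.096, -0.002], [0.002, -0.002, -1.0]]
wrist_force: [0.0, 0.3, 0.5]
gripper_width: 0.629
```

View pics/scene16.png

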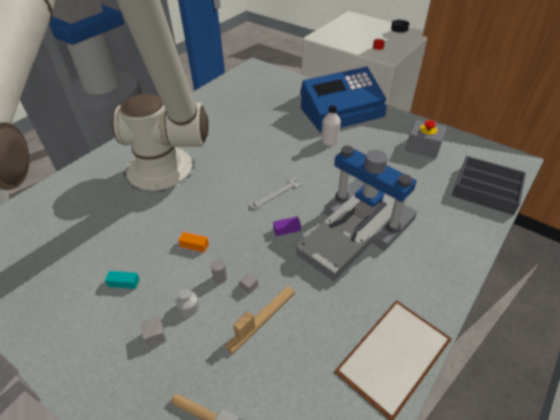

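View pics/s16.png

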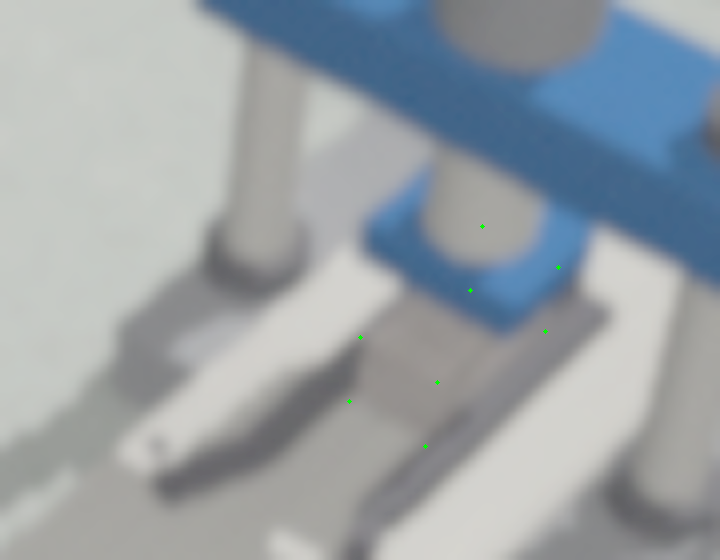

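View pics/t16.png

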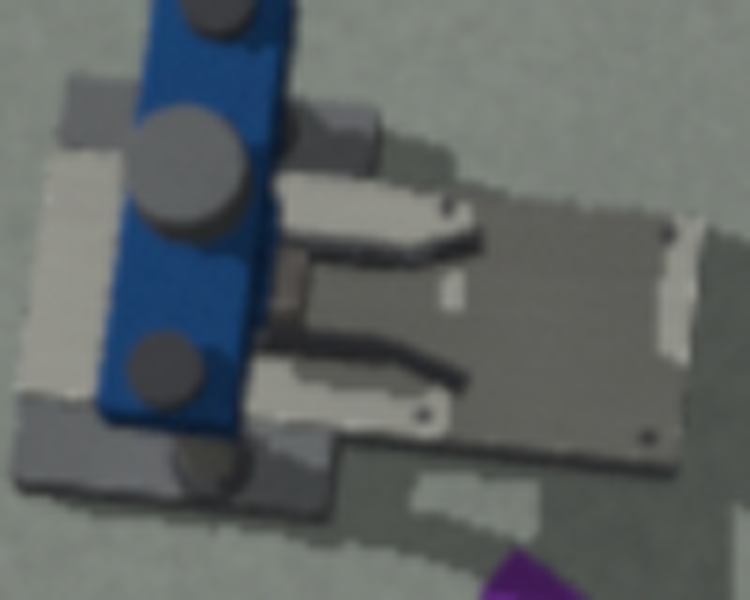

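```bash
python3 - <<'E'
from h import *
print(finish_job())
E
```

```text
the job is handed in; nothing more can be done
None
```

I handed the job in at about 29 s of the 72 s allowed; no verdict is reported.

**What I did**
- I lifted the stump off the apron and set it on the bench at about (0.51, -0.17).
- I laid the grey prism on the apron in line with the channel and let go.
- I gripped the push stick by its block and pushed the prism in until the end stop held it. The force rose from about 1 N to 9 N with no further travel.
- I drew the stick out and laid it on the bench clear of the press, with its grip at about (0.58, -0.27).

**Last checks**
- **Prism:** in the final pictures its rear end is about 1 px (roughly 3 mm) from the predicted home position. That is about as fine as the images show. The hard stop supports it being home, but its front end is hidden under the platen.
- **Stump and stick:** both lie on the bench, clear of the press.
- **Other things on the bench:** by eye, those in view look unmoved.
- **Disagreement:** positions from the two cameras differed by 2 to 5 mm, so I used the average.

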